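# Book in delivered thread spools

## Task

Book in the delivered thread spools. Turn the terminal's knob clockwise past its click to receive, then with the hand scanner read the round label on top of every spool, from the largest spool to the smallest, holding the beam still on each label's centre for a second, 10 to 15 cm away; put the scanner back on its rest as you found it. Then stand all the spools upright in the stock tray, and last turn the knob back past its click to idle, leaving the mug, jar and carton alone.

Things in the scene. Friction and masses are not known exactly. Their poses are not given: they have to be found in the camera images.
- spool_1: the largest wooden thread spool: flange diameter 68 mm, height 60 mm, 210 g or so, standing upright; a 12 mm thick flange at each end, ecru winding 8 mm narrower between them. Origin at the centre of its underside, z up its axis. May be absent (None).
- spool_1_label (a point): centre of the round paper label that covers the top of that spool, 60 mm above its underside; z out of the label
- spool_2: the second largest wooden thread spool: flange diameter 59 mm, height 52 mm, 160 g or so, standing upright; a 12 mm thick flange at each end, ecru winding 8 mm narrower between them. Origin at the centre of its underside, z up its axis. May be absent (None).
- spool_2_label (a point): centre of the round paper label that covers the top of that spool, 52 mm above its underside; z out of the label
- spool_3: the third largest wooden thread spool: flange diameter 50 mm, height 44 mm, 110 g or so, standing upright; a 12 mm thick flange at each end, ecru winding 8 mm narrower between them. Origin at the centre of its underside, z up its axis. May be absent (None).
- spool_3_label (a point): centre of the round paper label that covers the top of that spool, 44 mm above its underside; z out of the label
- spool_4: the smallest wooden thread spool: flange diameter 41 mm, height 36 mm, 60 g or so, standing upright; a 12 mm thick flange at each end, ecru winding 8 mm narrower between them. Origin at the centre of its underside, z up its axis. May be absent (None).
- spool_4_label (a point): centre of the round paper label that covers the top of that spool, 36 mm above its underside; z out of the label
- tray: low open dark wooden stock tray, fixed, 250 mm (its x) by 230 mm (its y) outside, 24 mm high, walls and floor 6 mm thick; origin at the centre of its underside, z up. Floor top is 6 mm above the origin. Holds four spools standing, with room for fingers at a 110 mm spacing (2 by 2).
- scanner: hand scanner, 190 g, always on: a grey bar handle 125 mm long (x -80 to +45), 38 mm wide (y), 34 mm high (z 0 to 34), with a black head at its +x end (46 mm wide, to x 90 mm, z -8 to 52 mm) tipped 60 degrees downwards. Origin on the handle's underside. It lies level on its rest at the start.
- scanner_grip (a point): place to grip the scanner across its 38 mm width from above, near its centre of mass: 8 mm ahead (x) of the scanner's origin, 17 mm above its underside; axes as the scanner's
- scanner_beam (a point): centre of the scanner's window, at x 74, y 0, z 1 mm in the scanner's frame. Its z axis is the beam: 0.5, 0, -0.866 in the scanner's frame (forward, 60 degrees down). It reads a label whose centre lies 80 to 180 mm out along the beam and within 12 mm of it, beam at most 50 degrees off the label's normal, while the scanner is held still and the knob is on receive.
- rest: the scanner's fixed rest: plate 150 x 80 x 6 mm; on it a black spine along x, 30 mm wide, x -85 to +30 mm, top 30 mm above the origin, carries the handle lengthways; at the rear (x -85 to -50) two lips 50 mm apart rise 12 mm above it, else its sides are clear for fingers. Origin at the underside's centre. Docked, the scanner has the rest's axes, origin 30 mm above the rest's, head past the +x end.
- terminal: fixed grey booking-in terminal, box 100 (x) by 90 (y) by 55 mm high, with the mode knob on top, its axis at x = -12 mm, y = 0; origin at the centre of its underside
- mode_knob (a joint): angle of the mode knob about its upright axis, rad: about 0 idle, about 1.2 receive, growing clockwise seen from above. A sprung detent holds it in either position: it resists with up to about 0.14 N m until half way (0.6), then clicks over to the other position by itself. Stops just beyond both.
- knob_grip (a point): on the knob's axis, 78 mm above the table, at the height to grip: the knob has a bar 50 mm long, 13 mm wide, 24 mm high (66 to 90 mm above the table) on a 54 mm disc. The point turns with the knob; its x axis lies along the bar, so grip across its y.
- mug: bystander: blue mug, 76 mm across, 85 mm high; origin at underside
- button_jar: bystander: glass jar with a steel lid, 60 mm across, 80 mm high; origin at underside
- needle_box: bystander: carton 50 by 90 by 35 mm high; origin at underside

How it is judged:
By the outcome, as a careful person would: the job done as asked, in the order asked, and still so for the second after the job is handed in, with the robot touching nothing.
Of spool_1, spool_2, spool_3, spool_4 only 2 to 4 are there at a start; the rules pass over those that are not, and their reading is None.
At some moment in a run one of spool_1, spool_2, spool_3, spool_4 may be knocked a few centimetres aside while the robot is not near it.
It also fails if it takes over 210 s, if anything falls off the work surface, if the arm or the gripper's body presses on something with over 40 N, if the wrist force passes 120 N, or if a joint passes its speed limit or range.

## Robot

A 6-joint arm with a two-finger parallel gripper is mounted at the origin on the work surface. World frame = base frame: x ahead of the robot, y to its left, z up, the work surface at z = 0. Lengths are in m, angles in rad, forces in N, time in s.
With the tool pointing down it reaches from about 0.35 to 0.975 m from the base axis. Payload 4.9 kg.
Tool frame: the origin (TCP) lies at the very end of the fingers, on their centre line; the grasp point (between the pads) lies 19 mm behind it; z points along the fingers, y is the line along which they close (so a half turn about z gives the same grasp; the last joint's range is limited). The gripper opens to 85 mm and grips with 20 to 120 N. Pads are 22 mm wide; open, the fingers measure 114 mm over their backs; the gripper's body (76 mm by 85 mm) begins 54 mm behind the grasp point. The pads swing forward as they close: fully open they stand 13 mm farther back than shut.
Start: joints at [1.176, 0.053, 1.613, -0, 1.476, -0.119], TCP at [0.17, 0.601, 0.208] pointing down, gripper open.
Joint ranges: [-3.01, 3.01], [-1.01, 2.22], [0.06, 2.58], [-1.02, 4.17], [0.09, 2.62], [-3.14, 3.14]. Speed limits (rad/s): [2.57, 2.57, 3.14, 3.14, 3.14, 3.14].

## Interface

Orientations are given as a unit quaternion [w, x, y, z].
In Python, from plant import manip gives the robot as it stands.
- The arm moves only by the tool send_rows, never from a script. Its argument "increments" is a list of rows, each an object of numbers: "claw": the closure, from -1 (fully open) to 1 (shut); "dx", "dy", "dz": the shift along the tool's x, y, z in units of 0.5 m (1.0 is 0.5 m); "yaw": the turn about the tool's z in units of 1.5 rad (1.0 is 1.5 rad). A call has 1 to 20 rows; each row is the pose to reach, as a shift and turn from the pose commanded when the call began, along the tool's axes at that moment; what a row does not reach only later rows make up. A row lasts 1/8 s, in which the tool goes at most 62.5 mm and 10.7 degrees, less where a joint would pass 70% of its speed; a pose out of reach is approached as far as the arm can. A call with a number of a shift or a turn outside -1 to 1 is refused whole. A call with a gripper value outside its range is refused whole. The fingers move at their own pace and stop on an object; the grip force is fixed at half the most. Time passes only in rows, so rows that repeat a pose let the fingers close. It gives the time, the measured TCP pose, the force, the opening and the grip force at its end, in the units of the state.
- manip.state(): the state, without advancing time (a new reading comes with each control period).
- manip.grab_frame(name): name is "scene" or "top" or "wrist"; returns the picture (384x512x3 uint8, red, green, blue); there is no depth.
- manip.camera_params(name): a dict with "camera_matrix" (3x3 intrinsics, pixels), "extrinsics" (4x4, takes a point from world to camera coordinates); the wrist camera has in their place "tool_from_camera" (4x4, takes a point from camera to tool coordinates, whose origin is the TCP and whose axes are the flange's). Camera axes: x right, y down, z forward; pixel columns grow to the right and rows downward; lengths in m; the calibration is good to about 2 mm. The wrist camera is an equidistant fisheye: a pixel r from the principal point sees the ray r / f radians off the axis. A picture is of the moment at which its call begins: read the wrist's pose just before it. camera_params takes no time and is no camera call.
- manip.job_done(): hands the job in; it is judged then, once.
The state is a dict: "time": time; "joint_pos": joint angles; "joint_vel": joint speeds; "joint_efforts": joint torques, N m; "tool_pos": TCP position; "tool_rot": TCP orientation; "contact_force": force on the tool from outside, world axes, zero at the start; "ft_torque": the same for the moment, N m; "gripper_width": opening from 0.0 (shut) to 1.0 (fully open); "grasp_force": force on a finger pad.
Only numpy, scipy, OpenCV 4.12 (cv2) and the standard library are available. Lean on these libraries where they do the work, as an engineer would, in place of code of your own. Each camera call takes 0.05 s, during which the arm holds its last target. There are 200 camera calls.

## Working session

There is one attempt and no reset: what is moved stays moved. The work goes in short steps, Python scripts to look and compute and a tool call to move; the robot and the scene stay as the last step left them, time stands still between calls to the robot, and variables do not carry over. Pictures are saved under pics/ and viewed, at most 14 in all, crops included, and the job is handed in when it is done.

Besides the shell and the picture viewer there is one more tool, called as name([rows], argument=value, ...), one row to a line, values as JSON. send_rows: Moves the arm, as the interface text tells. Shifts and turns lie within -1 to 1; 1 stands for 0.5 m of shift or 1.5 rad of turn. Its arguments: {"type":"object","properties":{"increments":{"type":"array","items":{"type":"object","properties":{"claw":{"type":"number"},"dx":{"type":"number"},"dy":{"type":"number"},"dz":{"type":"number"},"yaw":{"type":"number"}}}}},"required":["increments"]}

```bash
mkdir -p pics; ls
python3 - <<'E'
from plant import manip
import cv2,numpy as np
np.set_printoptions(precision=4,suppress=True)
s=manip.state();print(s)
for n in("scene","top"):
    cv2.imwrite(f"pics/{n}0.png",cv2.cvtColor(manip.grab_frame(n),cv2.COLOR_RGB2BGR))
for n in("scene","top","wrist"):
    print(n,manip.camera_params(n))
a=cv2.imread("pics/top0.png");cv2.imwrite("pics/top0b.png",cv2.resize(a,(800,600),interpolation=cv2.INTER_CUBIC))
a=cv2.imread("pics/scene0.png");cv2.imwrite("pics/scene0b.png",cv2.resize(a,(800,600),interpolation=cv2.INTER_CUBIC))
E
```

```text
pics
{'time': 0.0, 'joint_pos': array([ 1.176 ,  0.0534,  1.6143, -0.    ,  1.476 , -0.119 ]), 'joint_vel': array([0.001 , 0.0003, 0.0003, 0.0025, 0.0017, 0.0011]), 'joint_efforts': array([  0.0026, -39.3683, -37.0177,   0.    ,   0.0071,  -0.    ]), 'tool_pos': array([0.17  , 0.6008, 0.2066]), 'tool_rot': array([-0.0003,  0.1375,  0.9905, -0.001 ]), 'contact_force': array([ 0.1643, -0.4772,  0.0156]), 'ft_torque': array([-0.0008, -0.008 , -0.0009]), 'grasp_force': 0.0, 'gripper_width': 1.0014551873840811}
scene {'camera_matrix': array([[411.5257,   0.    , 256.2088],
       [  0.    , 411.5257, 193.5834],
       [  0.    ,   0.    ,   1.    ]]), 'extrinsics': array([[ 0.6112,  0.7914,  0.0085, -0.4139],
       [ 0.4782, -0.3607, -0.8008, -0.1962],
       [-0.6307,  0.4935, -0.5989,  1.3193],
       [ 0.    ,  0.    ,  0.    ,  1.    ]])}
top {'camera_matrix': array([[421.0278,   0.    , 252.8603],
       [  0.    , 421.0278, 187.2299],
       [  0.    ,   0.    ,   1.    ]]), 'extrinsics': array([[ 0.0208, -0.9997,  0.0096,  0.0369],
       [-0.9914, -0.0218, -0.1289,  0.5951],
       [ 0.1291, -0.0069, -0.9916,  1.1599],
       [ 0.    ,  0.    ,  0.    ,  1.    ]])}
wrist {'camera_matrix': array([[297.3186,   0.    , 254.4462],
       [  0.    , 297.3186, 194.2937],
       [  0.    ,   0.    ,   1.    ]]), 'tool_from_camera': array([[ 0.0006, -0.9643, -0.2647,  0.0671],
       [ 1.    ,  0.0001,  0.0019, -0.0003],
       [-0.0018, -0.2647,  0.9643, -0.1648],
       [ 0.    ,  0.    ,  0.    ,  1.    ]])}
```

View pics/top0b.png

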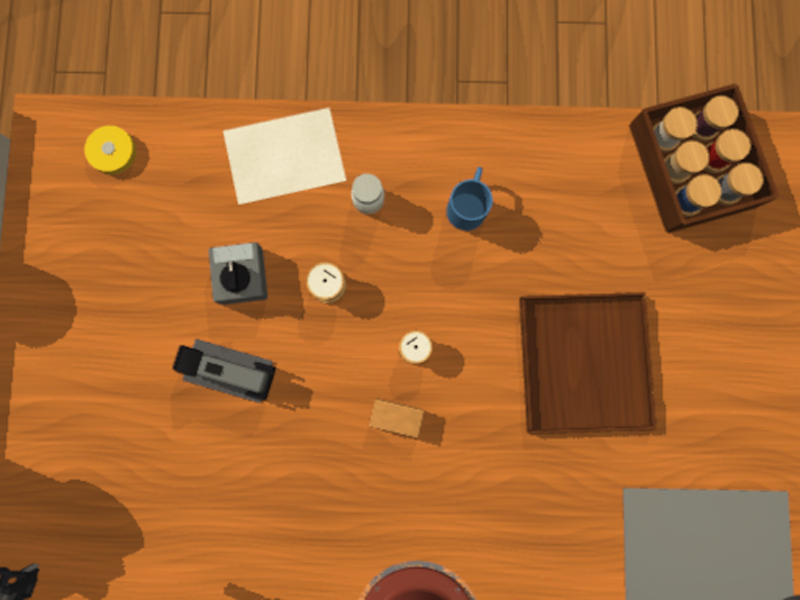

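View pics/scene0b.png

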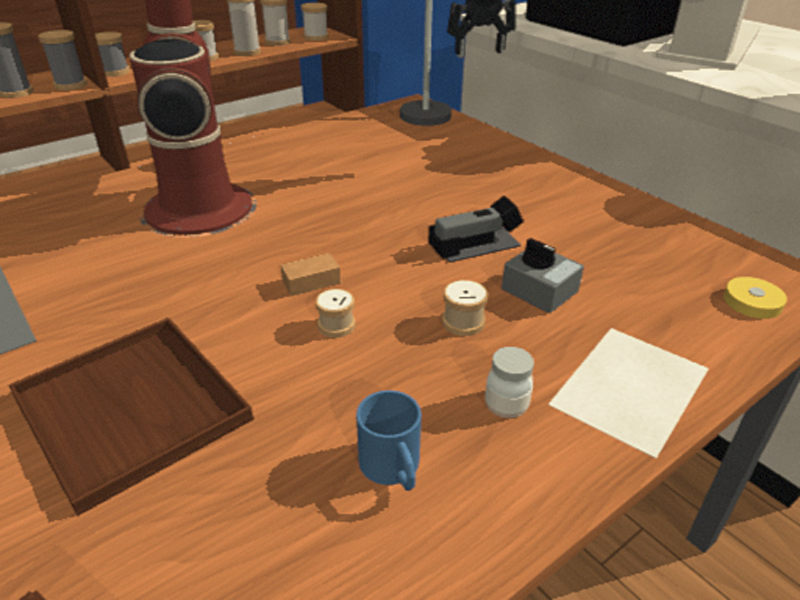

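Top view (800x600): two spools, labels at (326,281) and (416,347); scanner handle about (235,370) with its head to the left at (187,360); terminal (238,272) with knob (235,277); tray about (588,363); jar (368,192), mug (470,203), carton (397,419). The scene view agrees with this.

```bash
cat > h.py <<'E'
from plant import manip
import cv2,numpy as np
from scipy.spatial.transform import Rotation as R
np.set_printoptions(precision=4,suppress=True)
def cam(n):
    c=manip.camera_params(n);return c["camera_matrix"],c["extrinsics"]
def px2w(n,px,z):
    K,E=cam(n);Rm=E[:3,:3];o=-Rm.T@E[:3,3]
    d=Rm.T@np.linalg.inv(K)@np.array([px[0],px[1],1.]);return o+d*(z-o[2])/d[2]
def w2px(n,p):
    K,E=cam(n);q=K@(E[:3,:3]@np.asarray(p,float)+E[:3,3]);return q[:2]/q[2]
def grab(n,f):
    a=cv2.cvtColor(manip.grab_frame(n),cv2.COLOR_RGB2BGR);cv2.imwrite(f,a);return a
def labels(n,a,z=.05):
    hsv=cv2.cvtColor(a,cv2.COLOR_BGR2HSV)
    m=cv2.inRange(hsv,(15,15,185),(40,110,255))
    m=cv2.morphologyEx(m,cv2.MORPH_CLOSE,np.ones((5,5)))
    out=[]
    for c in cv2.findContours(m,cv2.RETR_EXTERNAL,cv2.CHAIN_APPROX_NONE)[0]:
        if 120<cv2.contourArea(c)<1500: out.append(cv2.fitEllipse(cv2.convexHull(c)))
    return out
E
python3 - <<'E'
from h import *
a=cv2.imread("pics/top0.png");s=.64
for e in labels("top",a):
    print(e); K,E=cam("top")
    for z in(.06,.052,.044,.036):
        p=px2w("top",e[0],z);d=(E[:3,:3]@p+E[:3,3])[2];print(z,p,"dia",max(e[1])*d/K[0,0],min(e[1])*d/K[0,0])
b=cv2.imread("pics/scene0.png")
for e in labels("scene",b):
    K,E=cam("scene");
    for z in(.06,.052,.044,.036):
        p=px2w("scene",e[0],z);d=(E[:3,:3]@p+E[:3,3])[2];print("sc",e[0],z,p,"dia",max(e[1])*d/K[0,0])
print("tray",[px2w("top",np.array(p)*s,.024) for p in((521,297),(643,293),(655,432),(527,433))])
def crop(im,x0,y0,x1,y1):return cv2.resize(im[y0:y1,x0:x1],(800,int(800*(y1-y0)/(x1-x0))),interpolation=cv2.INTER_CUBIC)
# left: top crop x100..200,y145..265
c1=crop(a,100,145,245,265)[:600]
cv2.imwrite("pics/c1.png",c1)
E
```

```text
((265.7471618652344, 221.62225341796875), (18.439002990722656, 18.925336837768555), 141.42166137695312)
0.06 [0.4962 0.0121 0.06  ] dia 0.05234044096382712 0.05099542247204433
0.052 [0.4966 0.0118 0.052 ] dia 0.05269938124060887 0.05134513888099411
0.044 [0.497  0.0115 0.044 ] dia 0.05305832151739061 0.05169485528994389
0.036 [0.4974 0.0112 0.036 ] dia 0.05341726179417236 0.052044571698893684
((207.52505493164062, 179.3162841796875), (21.380916595458984, 21.794506072998047), 82.22089385986328)
0.06 [0.6108 0.177  0.06  ] dia 0.0609829221726735 0.05982566286908003
0.052 [0.612  0.1779 0.052 ] dia 0.06140113085721146 0.06023593530074945
0.044 [0.6132 0.1787 0.044 ] dia 0.06181933954174943 0.06064620773241887
0.036 [0.6144 0.1795 0.036 ] dia 0.06223754822628741 0.061056480164088295
((148.83358764648438, 163.38258361816406), (16.376726150512695, 23.219554901123047), 77.13931274414062)
0.06 [0.6524 0.3432 0.06  ] dia 0.06520319770290488 0.04598774254999029
0.052 [0.6538 0.3452 0.052 ] dia 0.06565034819303374 0.0463031172914998
0.044 [0.6553 0.3471 0.044 ] dia 0.0660974986831626 0.04661849
[... 1076 characters left out ...]
992188, 191.38046264648438) 0.044 [0.486  0.0175 0.044 ] dia 0.055106777772626764
sc (213.75680541992188, 191.38046264648438) 0.036 [0.4767 0.0231 0.036 ] dia 0.055850709515764575
sc (297.61865234375, 186.6887969970703) 0.06 [0.6097 0.177  0.06  ] dia 0.06276262541257668
sc (297.61865234375, 186.6887969970703) 0.052 [0.6018 0.1849 0.052 ] dia 0.06363342091353981
sc (297.61865234375, 186.6887969970703) 0.044 [0.5939 0.1928 0.044 ] dia 0.06450421641450296
sc (297.61865234375, 186.6887969970703) 0.036 [0.586  0.2007 0.036 ] dia 0.06537501191546613
tray [array([ 0.5928, -0.1829,  0.024 ]), array([ 0.6053, -0.4091,  0.024 ]), array([ 0.3531, -0.4237,  0.024 ]), array([ 0.3467, -0.1928,  0.024 ])]
```

View pics/c1.png

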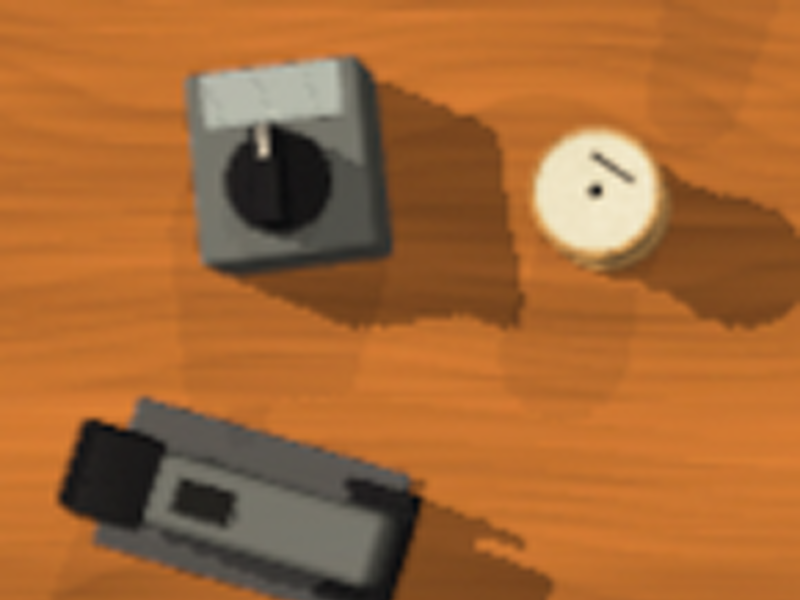

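Crop: knob bar roughly along crop vertical, with the white index at (263,135) and centre about (272,180). Scanner head points left, slightly up. The two cameras agree on label heights 60 and 52 mm, so spool_1 is at (0.611, 0.177) and spool_2 at (0.496, 0.012). I'll look closer with the wrist camera.

send_rows([
  {"dx":-0.4,"dy":-0.16,"dz":-0.19},
  {"dx":-0.958,"dy":-0.375,"dz":-0.19},
  {"dx":-0.958,"dy":-0.375,"dz":-0.19},
  {"dx":-0.958,"dy":-0.375,"dz":-0.19},
  {"dx":-0.958,"dy":-0.375,"dz":-0.19},
  {"dx":-0.958,"dy":-0.375,"dz":-0.19},
  {"dx":-0.958,"dy":-0.375,"dz":-0.19},
  {"dx":-0.958,"dy":-0.375,"dz":-0.19},
  {"dx":-0.958,"dy":-0.375,"dz":-0.19},
  {"dx":-0.958,"dy":-0.375,"dz":-0.19},
  {"dx":-0.958,"dy":-0.375,"dz":-0.19},
  {"dx":-0.958,"dy":-0.375,"dz":-0.19},
])

```text
invalid input
```

```bash
cat >> h.py <<'E'
def pose(s=None):
    s=s or manip.state();q=s["tool_rot"];return R.from_quat([q[1],q[2],q[3],q[0]]).as_matrix(),s["tool_pos"]
def wcam(P):
    c=manip.camera_params("wrist");T=np.eye(4);T[:3,:3],T[:3,3]=P;return c["camera_matrix"],T@c["tool_from_camera"]
def wpx2w(P,px,z):
    K,T=wcam(P);u=np.array([px[0]-K[0,2],px[1]-K[1,2]]);r=np.hypot(*u);t=r/K[0,0]
    d=T[:3,:3]@np.append(u/max(r,1e-9)*np.sin(t),np.cos(t));o=T[:3,3];return o+d*(z-o[2])/d[2]
def ww2px(P,p):
    K,T=wcam(P);q=T[:3,:3].T@(np.asarray(p,float)-T[:3,3]);h=np.hypot(q[0],q[1]);t=np.arctan2(h,q[2])
    return K[:2,2]+K[0,0]*t*q[:2]/max(h,1e-9)
def go(x,y,z,ax=None):
    "numbers for a move to world x,y,z with tool x axis heading ax (rad, world)"
    Rm,p=pose();d=Rm.T@(np.array([x,y,z])-p)/.5
    h=np.arctan2(Rm[1,0],Rm[0,0]);yw=0 if ax is None else -((ax-h+np.pi)%(2*np.pi)-np.pi)/1.5
    print("dx %.3f dy %.3f dz %.3f yaw %.3f | len %.3f head %.3f"%(*d,yw,np.linalg.norm(d)*.5,h))
E
python3 - <<'E'
from h import *
P=pose();print(P);a=grab("wrist","pics/w1.png")
cv2.imwrite("pics/w1b.png",cv2.resize(a,(800,600),interpolation=cv2.INTER_CUBIC));np.savez("w1.npz",R=P[0],p=P[1])
print(manip.state()["time"],manip.state()["joint_pos"])
E
```

```text
(array([[-0.9622,  0.2723, -0.0007],
       [ 0.2723,  0.9622, -0.0017],
       [ 0.0002, -0.0019, -1.    ]]), array([0.1699, 0.6008, 0.2067]))
0.15 [ 1.176   0.0532  1.614   0.      1.476  -0.119 ]
```

View pics/w1b.png

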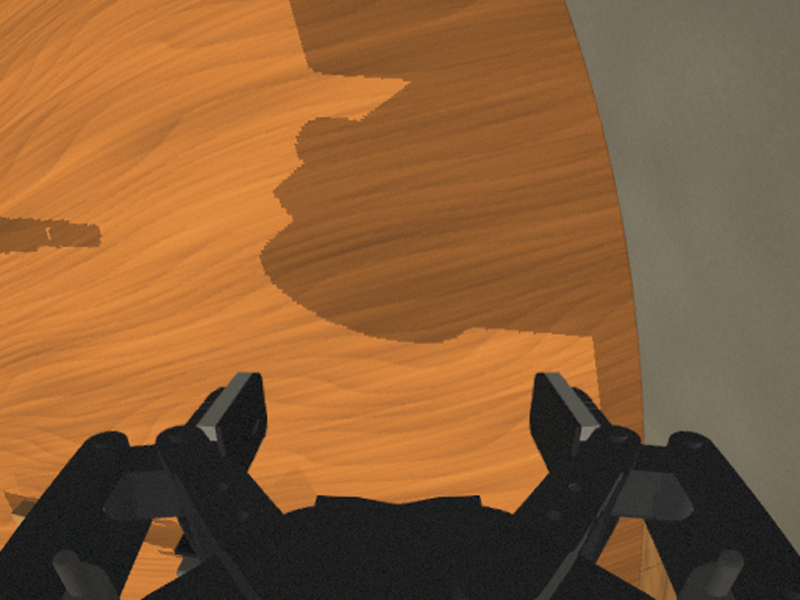

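The move was refused, probably because every field is required. The picture shows only bare table and the fingers.

send_rows([
  {"dx":-1.0,"dy":-0.31,"dz":-0.2,"yaw":0,"claw":-1},
  {"dx":-1.0,"dy":-0.31,"dz":-0.2,"yaw":0,"claw":-1},
  {"dx":-1.0,"dy":-0.31,"dz":-0.2,"yaw":0,"claw":-1},
  {"dx":-1.0,"dy":-0.31,"dz":-0.2,"yaw":0,"claw":-1},
  {"dx":-1.0,"dy":-0.31,"dz":-0.2,"yaw":0,"claw":-1},
  {"dx":-1.0,"dy":-0.31,"dz":-0.2,"yaw":0,"claw":-1},
  {"dx":-1.0,"dy":-0.31,"dz":-0.2,"yaw":0,"claw":-1},
  {"dx":-1.0,"dy":-0.31,"dz":-0.2,"yaw":0,"claw":-1},
  {"dx":-1.0,"dy":-0.31,"dz":-0.2,"yaw":0,"claw":-1},
  {"dx":-1.0,"dy":-0.31,"dz":-0.2,"yaw":0,"claw":-1},
  {"dx":-1.0,"dy":-0.31,"dz":-0.2,"yaw":0,"claw":-1},
  {"dx":-1.0,"dy":-0.31,"dz":-0.2,"yaw":0,"claw":-1},
])

```text
time: 1.65
tool_pos: [0.6079, 0.317, 0.3074]
tool_rot: [-0.0, 0.137, 0.991, -0.0]
contact_force: [-0.0, -0.9, -0.1]
gripper_width: 0.998
grasp_force: 0.0
```

Run:
```python
from h import *
P=pose();print(P);a=grab("wrist","pics/w2.png")
cv2.imwrite("pics/w2b.png",cv2.resize(a,(800,600),interpolation=cv2.INTER_CUBIC));np.savez("w2.npz",R=P[0],p=P[1])
print(manip.state()["time"],manip.state()["joint_pos"])
```

```text
(array([[-0.9627,  0.2707, -0.0008],
       [ 0.2707,  0.9627, -0.0001],
       [ 0.0007, -0.0003, -1.    ]]), array([0.6079, 0.317 , 0.3074]))
1.7 [ 0.3721  0.1562  1.3378  0.0001  1.6481 -0.9245]
```

View pics/w2b.png

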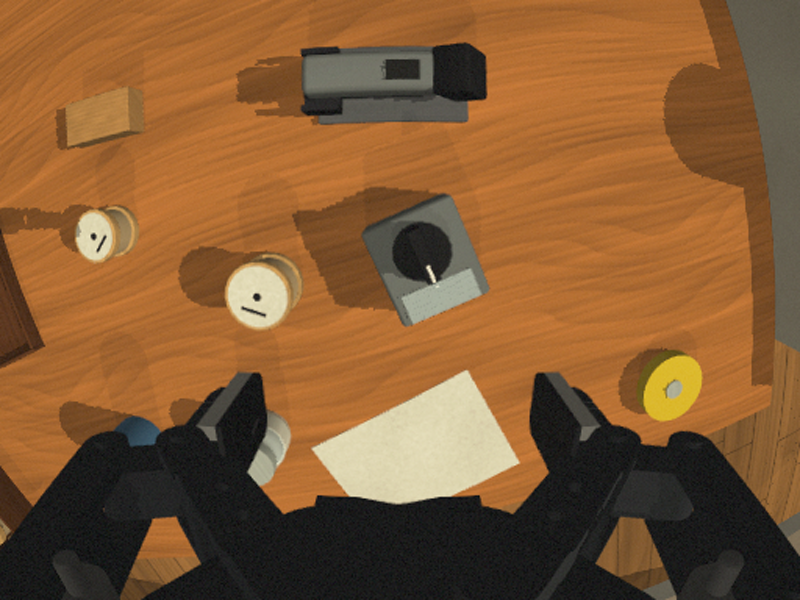

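Wrist view (800x600): knob disc centre about (422,251) with index tip (434,280); terminal top corners about (364,232), (447,195), (488,290), (408,325). Scanner handle about x 303–435 and y 47–97, with the head end at (486,72). Spool labels at (258,295) and (95,236).

Run:
```python
from h import *
f=np.load("w2.npz");P=(f["R"],f["p"]);w=lambda u,z:wpx2w(P,np.array(u)*.64,z)
print("disc",w((422,251),.066)); print("tip",w((430,266),.09),w((435,283),.09))
T=[w(u,.055) for u in((364,232),(447,195),(488,290),(408,325))];T=np.array(T);print(T,T.mean(0))
for i in range(4):print(np.linalg.norm(T[i]-T[i-1]))
e1=(T[2]+T[3]-T[0]-T[1]);print("terminal heading",np.arctan2(e1[1],e1[0]))
H=np.array([w(u,.064) for u in((303,57),(436,47),(434,95),(303,97))]);print("handle",H,H.mean(0))
print("headend",w((486,72),.07))
print("labels",w((258,295),.06),w((95,236),.052))
a=cv2.imread("pics/w2.png")
b=cv2.resize(a[115:215,225:320],(570,600),interpolation=cv2.INTER_CUBIC)
c=cv2.resize(a[20:90,180:320],(800,400),interpolation=cv2.INTER_CUBIC)[:, :]
b=cv2.convertScaleAbs(b,alpha=1.8,beta=30)
cv2.imwrite("pics/c2.png",b);cv2.imwrite("pics/c3.png",c)
```

```text
disc [0.6101 0.3393 0.066 ]
tip [0.6202 0.3422 0.09  ] [0.6355 0.3426 0.09  ]
[[0.5809 0.2936 0.055 ]
 [0.5686 0.3744 0.055 ]
 [0.6637 0.3897 0.055 ]
 [0.6764 0.3085 0.055 ]] [0.6224 0.3416 0.055 ]
0.09662679419794507
0.08171844581422164
0.09637379133734944
0.08221788600974202
terminal heading 0.15721323607777699
handle [[0.4121 0.286  0.064 ]
 [0.4369 0.4003 0.064 ]
 [0.4794 0.3863 0.064 ]
 [0.4483 0.2763 0.064 ]] [0.4442 0.3372 0.064 ]
headend [0.4706 0.4353 0.07  ]
labels [0.6085 0.1805 0.06  ] [0.4966 0.0167 0.052 ]
```

View pics/c2.png

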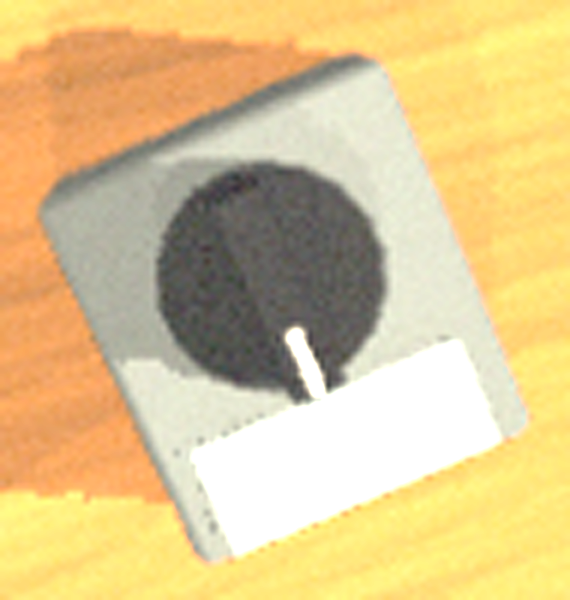

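View pics/c3.png

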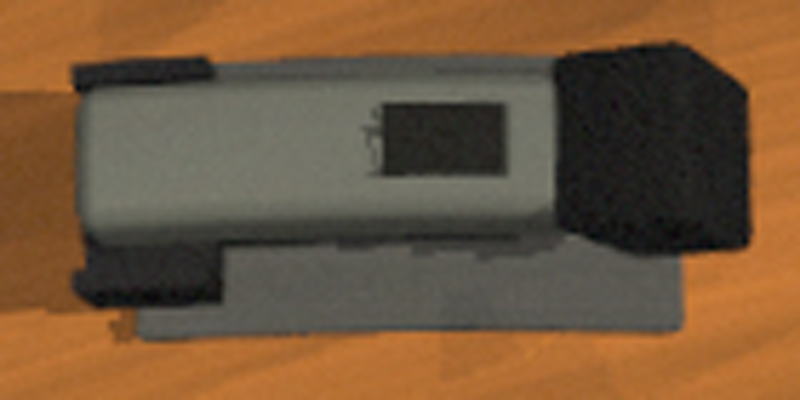

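Crops: in the first, the knob bar runs from about (236,182) to (320,390), with the index pointing at the white plate. In the second, the rest plate's near edge runs (138,338)–(683,328), the handle's rear is at x≈82, and the dark button is centred at (444,139).

Run:
```python
from h import *
from scipy.optimize import least_squares
f=np.load("w2.npz");P=(f["R"],f["p"])
c2=lambda u:(225+u[0]/6,115+u[1]/6); c3=lambda u:(180+u[0]/5.714,20+u[1]/5.714); c1=lambda u:(100+u[0]/5.517,145+u[1]/5.517)
print("disc",wpx2w(P,c2((271,275)),.066),"top cam disc",px2w("top",c1((279,180)),.066))
a,b=wpx2w(P,c2((236,182)),.09),wpx2w(P,c2((320,390)),.09);i0,i1=wpx2w(P,c2((293,332)),.091),wpx2w(P,c2((320,395)),.091)
hd=lambda d:np.arctan2(d[1],d[0])
print("bar ctr",(a+b)/2,"len",np.linalg.norm(b-a),hd(b-a),"index",hd(i1-i0))
def w(q,l):
    c,s=np.cos(q[2]),np.sin(q[2]);return np.array([q[0]+c*l[0]-s*l[1],q[1]+s*l[0]+c*l[1],l[2]])
obs=[((-.075,-.04,.006),c3((136,338)),0),((.075,-.04,.006),c3((684,328)),0),((.075,-.04,.006),c1((142,398)),1),((.075,.04,.006),c1((97,540)),1)]
obsy=[c3((444,139)),c3((200,160))]
def proj(q,l,k):return w2px("top",w(q,l)) if k else ww2px(P,w(q,l))
def res(q):
    r=[proj(q,l,k)-u for l,u,k in obs]
    r+=[[0,proj(q,(.0145,0,.064),0)[1]-obsy[0][1]],[proj(q,(-.08,0,.06),0)[0]-c3((82,160))[0],0]]
    return np.ravel(r)
s=least_squares(res,[.45,.33,1.3]);print(s.x,res(s.x).reshape(-1,2))
q=s.x;print("scanner_grip",w(q,(.008,0,.047)))
for l in((-.085,-.033,.042),(.09,-.023,.08),(.045,0,.064),(-.08,.019,.064)):print(l,"w2b px c3",(proj(q,l,0)-[180,20])*5.714)
for ti in("spool1",),:pass
T=[px2w("top",np.array(p)*.64,.024)[:2] for p in((521,297),(643,293),(655,432),(527,433))];T=np.array(T);print("tray",T.mean(0),[hd(T[0]-T[3]),hd(T[1]-T[2])],[np.linalg.norm(T[i]-T[i-1]) for i in range(4)])
```

```text
disc [0.6104 0.3393 0.066 ] top cam disc [0.6112 0.3348 0.066 ]
bar ctr [0.6094 0.34   0.09  ] len 0.04949594831020073 0.11598876141960275 index 0.13904770452198253
[0.4471 0.3572 1.3117] [[-0.5804  0.2521]
 [ 0.0514  0.4299]
 [-1.6263 -0.6888]
 [-2.2645  0.4224]
 [ 0.     -0.1097]
 [-1.3923  0.    ]]
scanner_grip [0.4492 0.365  0.047 ]
(-0.085, -0.033, 0.042) w2b px c3 [ 69.8087 299.2296]
(0.09, -0.023, 0.08) w2b px c3 [794.8384 224.7078]
(0.045, 0, 0.064) w2b px c3 [593.0567 139.1966]
(-0.08, 0.019, 0.064) w2b px c3 [70.8845 82.1718]
tray [ 0.4745 -0.3021] [np.float64(0.039931115515182664), np.float64(0.057941607998358347)] [np.float64(0.24628208701092824), np.float64(0.22645389355149761), np.float64(0.2525493401022948), np.float64(0.23099424846164218)]
```

Run:
```python
from h import *
go(.6105,.337,.15,3.275);go(.6105,.337,.0705,3.275)
```

```text
dx 0.006 dy 0.040 dz 0.315 yaw -0.272 | len 0.159 head 2.867
dx 0.006 dy 0.040 dz 0.474 yaw -0.272 | len 0.238 head 2.867
```

send_rows([
  {"dx":0.006,"dy":0.04,"dz":0.1,"yaw":-0.1,"claw":-1},
  {"dx":0.006,"dy":0.04,"dz":0.2,"yaw":-0.2,"claw":-1},
  {"dx":0.006,"dy":0.04,"dz":0.3,"yaw":-0.272,"claw":-1},
  {"dx":0.006,"dy":0.04,"dz":0.315,"yaw":-0.272,"claw":0.0},
  {"dx":0.006,"dy":0.04,"dz":0.315,"yaw":-0.272,"claw":0.0},
  {"dx":0.006,"dy":0.04,"dz":0.315,"yaw":-0.272,"claw":0.0},
])

```text
time: 2.45
tool_pos: [0.6133, 0.3371, 0.1542]
tool_rot: [0.003, -0.066, 0.998, 0.001]
contact_force: [0.5, 0.7, 0.1]
gripper_width: 0.502
grasp_force: 0.0
```

Run:
```python
from h import *
P=pose();print(P[1],manip.state()["gripper_width"]);a=grab("wrist","pics/w3.png")
b=cv2.resize(a[130:,130:386],(768,762),interpolation=cv2.INTER_CUBIC)[:600]
b=cv2.convertScaleAbs(b,alpha=1.7,beta=25);cv2.imwrite("pics/w3b.png",b)
```

```text
[0.6133 0.3371 0.1542] 0.5020012972252664
```

View pics/w3b.png

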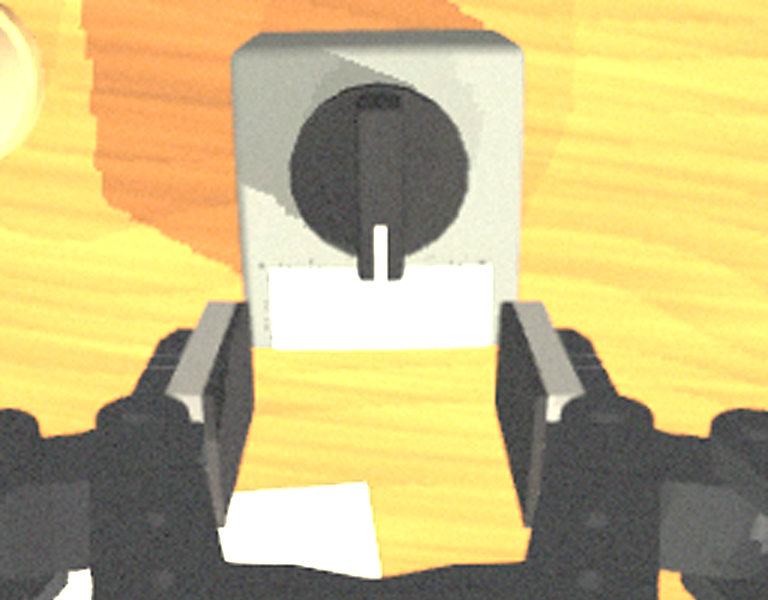

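The knob bar is vertical at column 380 and centred between the fingers (245 and 505); disc centre at crop (380,170).

Run:
```python
from h import *
P=pose()
print(wpx2w(P,(130+380/3,130+170/3),.066),(wpx2w(P,(130+380/3,130+98/3),.09)+wpx2w(P,(130+380/3,130+282/3),.09))/2)
go(.6105,.337,.0705);print(manip.state()["joint_pos"])
```

```text
[0.609  0.3387 0.066 ] [0.6092 0.3385 0.09  ]
dx 0.006 dy 0.001 dz 0.167 yaw 0.000 | len 0.084 head -3.010
[ 0.3961  0.2558  1.4781 -0.      1.4022 -1.3064]
```

send_rows([
  {"dx":0.008,"dy":0.001,"dz":0.06,"yaw":0,"claw":0},
  {"dx":0.008,"dy":0.001,"dz":0.12,"yaw":0,"claw":0},
  {"dx":0.008,"dy":0.001,"dz":0.167,"yaw":0,"claw":0},
  {"dx":0.008,"dy":0.001,"dz":0.167,"yaw":0,"claw":0},
  {"dx":0.008,"dy":0.001,"dz":0.167,"yaw":0,"claw":1},
  {"dx":0.008,"dy":0.001,"dz":0.167,"yaw":0,"claw":1},
  {"dx":0.008,"dy":0.001,"dz":0.167,"yaw":0,"claw":1},
  {"dx":0.008,"dy":0.001,"dz":0.167,"yaw":0,"claw":1},
  {"dx":0.008,"dy":0.001,"dz":0.167,"yaw":0,"claw":1},
  {"dx":0.008,"dy":0.001,"dz":0.167,"yaw":0,"claw":1},
])

```text
time: 3.75
tool_pos: [0.6076, 0.3361, 0.0668]
tool_rot: [-0.0, -0.066, 0.998, -0.0]
contact_force: [-0.2, -0.5, 0.3]
gripper_width: -0.001
grasp_force: 0.0
```

Run:
```python
from h import *
s=manip.state();print(s["tool_pos"],s["gripper_width"]*85,s["grasp_force"],s["contact_force"],s["ft_torque"])
```

```text
[0.6076 0.3361 0.0668] -0.04498797729902332 0.0 [-0.1827 -0.4669  0.2503] [ 0.0418 -0.0045  0.0062]
```

Run:
```python
from h import *
a=grab("wrist","pics/w4.png");s=grab("scene","pics/s4.png")
b=cv2.resize(a[130:330,130:386],(768,600),interpolation=cv2.INTER_CUBIC)[:, :]
b=cv2.convertScaleAbs(b,alpha=1.7,beta=25)
c=cv2.resize(s[60:260,290:420],(390,600),interpolation=cv2.INTER_CUBIC)
cv2.imwrite("pics/w4b.png",np.hstack([b[:,179:589],c]))
```

```text
(no output)
```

View pics/w4b.png

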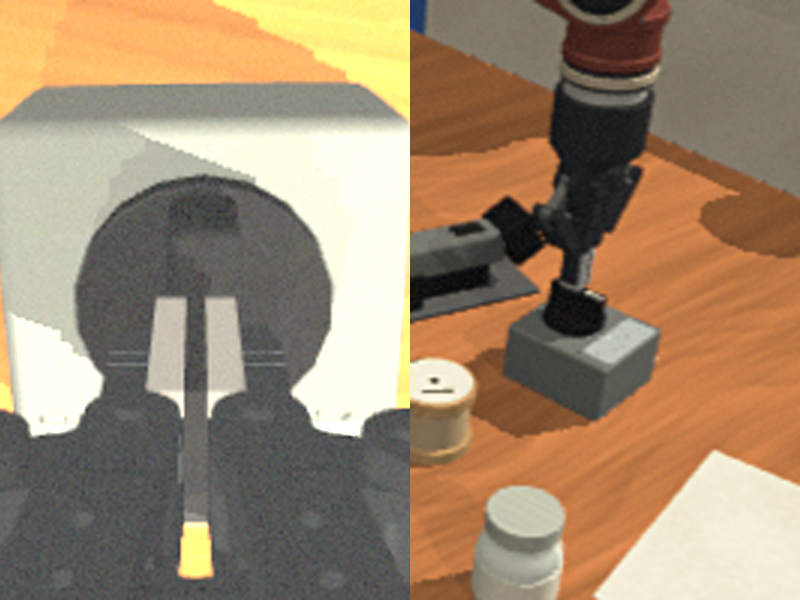

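Run:
```python
from h import *
P=pose();print(manip.state()["gripper_width"],manip.state()["grasp_force"],P[1])
v=lambda p:(ww2px(P,p)-[130,130])*3-[179,0]
for l in((0,0,0),(.011,0,0),(-.011,0,0),(0,.0065,0),(0,.0065,-.019),(.011,.0065,0),(-.011,.0065,0),(0.011,.02,0)):print(l,v(P[1]+P[0]@np.array(l)))
for z in(.09,.066):
  for d in(.025,-.025,0):print("bar",z,d,v((.6095-d*np.cos(.133),.338-d*np.sin(.133),z)))
```

```text
0.003109392409930055 0.0 [0.6076 0.3361 0.0667]
(0, 0, 0) [193.6817 298.7061]
(0.011, 0, 0) [193.7046 246.4875]
(-0.011, 0, 0) [193.6611 348.5469]
(0, 0.0065, 0) [226.3262 298.6607]
(0, 0.0065, -0.019) [230.0396 338.5176]
(0.011, 0.0065, 0) [227.0134 246.4668]
(-0.011, 0.0065, 0) [225.5989 348.4804]
(0.011, 0.02, 0) [295.7852 246.2662]
bar 0.09 0.025 [203.6466 224.3892]
bar 0.09 -0.025 [202.6268 478.0289]
bar 0.09 0 [203.1655 359.9478]
bar 0.066 0.025 [202.1969 186.9955]
bar 0.066 -0.025 [201.5107 415.6255]
bar 0.066 0 [201.8786 307.4004]
```

Run:
```python
from h import *
P=pose()
v=lambda n,p:(w2px(n,p)-[290,60])*3+[410,0]
for z in(.0667,.09,.11):print(z,v("scene",[P[1][0],P[1][1],z]))
c,s_=np.cos(.133),np.sin(.133)
for d in(.025,-.025):print("bar top",d,v("scene",[.6095+d*c,.338+d*s_,.09]),v("scene",[.6095+d*c,.338+d*s_,.066]))
s=cv2.imread("pics/s4.png");x,y=w2px("scene",[.6095,.338,.085]).astype(int)
b=s[y-45:y+15,x-35:x+35];b=cv2.convertScaleAbs(b,alpha=2.2,beta=20);cv2.imwrite("pics/s4c.png",cv2.resize(b,(700,600),interpolation=cv2.INTER_CUBIC));print(x,y)
```

```text
0.0667 [568.9525 307.4174]
0.09 [572.6522 284.1978]
0.11 [575.9074 263.7679]
bar top 0.025 [600.7467 295.5939] [596.5002 319.6709]
bar top -0.025 [551.7283 273.5915] [548.2469 297.3362]
345 156
```

View pics/s4c.png

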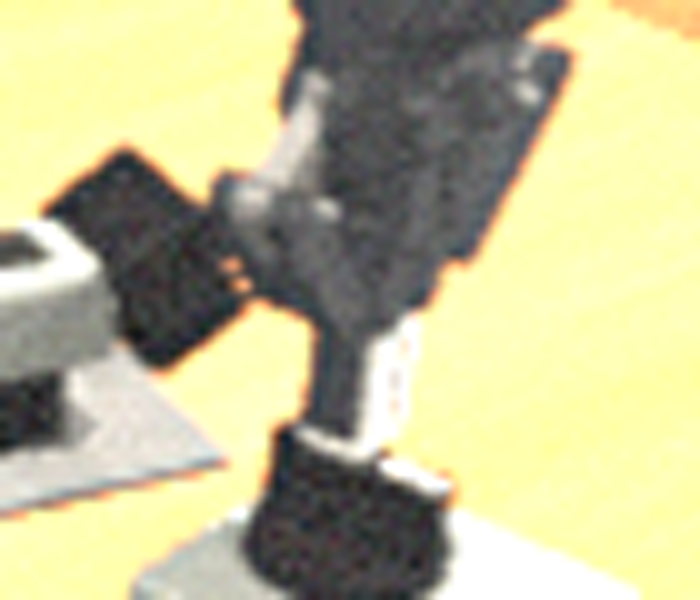

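The scene crop shows the shut fingertips on top of the bar, at z≈0.09, although the reported TCP is 0.067. So the real tips sit about 20 mm above the reported TCP. I'll open, go 14 mm lower and close again.

send_rows([
  {"dx":-0.004,"dy":0.004,"dz":0,"yaw":0,"claw":0.2},
  {"dx":-0.004,"dy":0.004,"dz":0,"yaw":0,"claw":0.2},
  {"dx":-0.004,"dy":0.004,"dz":0,"yaw":0,"claw":0.2},
  {"dx":-0.004,"dy":0.004,"dz":0.01,"yaw":0,"claw":0.2},
  {"dx":-0.004,"dy":0.004,"dz":0.02,"yaw":0,"claw":0.2},
  {"dx":-0.004,"dy":0.004,"dz":0.028,"yaw":0,"claw":0.2},
  {"dx":-0.004,"dy":0.004,"dz":0.028,"yaw":0,"claw":1},
  {"dx":-0.004,"dy":0.004,"dz":0.028,"yaw":0,"claw":1},
  {"dx":-0.004,"dy":0.004,"dz":0.028,"yaw":0,"claw":1},
  {"dx":-0.004,"dy":0.004,"dz":0.028,"yaw":0,"claw":1},
  {"dx":-0.004,"dy":0.004,"dz":0.028,"yaw":0,"claw":1},
])

```text
time: 5.22
tool_pos: [0.609, 0.338, 0.0524]
tool_rot: [-0.0, -0.066, 0.998, -0.0]
contact_force: [-0.5, -1.6, -2.2]
gripper_width: 0.131
grasp_force: 60.2
```

Run:
```python
from h import *
s=manip.state();print(s["tool_pos"],s["gripper_width"]*85,s["grasp_force"],s["contact_force"],s["ft_torque"])
```

```text
[0.609  0.338  0.0524] 11.123907606439086 60.170849561691284 [-0.4638 -1.61   -2.2125] [-0.2883  0.1323  0.0486]
```

send_rows([
  {"dx":0,"dy":0,"dz":0,"yaw":0.08,"claw":1},
  {"dx":0,"dy":0,"dz":0,"yaw":0.16,"claw":1},
  {"dx":0,"dy":0,"dz":0,"yaw":0.24,"claw":1},
  {"dx":0,"dy":0,"dz":0,"yaw":0.32,"claw":1},
  {"dx":0,"dy":0,"dz":0,"yaw":0.4,"claw":1},
  {"dx":0,"dy":0,"dz":0,"yaw":0.48,"claw":1},
  {"dx":0,"dy":0,"dz":0,"yaw":0.56,"claw":1},
  {"dx":0,"dy":0,"dz":0,"yaw":0.64,"claw":1},
  {"dx":0,"dy":0,"dz":0,"yaw":0.72,"claw":1},
  {"dx":0,"dy":0,"dz":0,"yaw":0.8,"claw":1},
  {"dx":0,"dy":0,"dz":0,"yaw":0.81,"claw":1},
  {"dx":0,"dy":0,"dz":0,"yaw":0.81,"claw":1},
])

```text
time: 6.72
tool_pos: [0.6103, 0.3404, 0.0525]
tool_rot: [0.0, 0.515, 0.857, 0.003]
contact_force: [3.7, 5.8, -6.4]
gripper_width: 0.128
grasp_force: 59.6
```

send_rows([
  {"dx":0,"dy":0,"dz":0,"yaw":0,"claw":0},
  {"dx":0,"dy":0,"dz":0,"yaw":0,"claw":0},
  {"dx":0,"dy":0,"dz":0,"yaw":0,"claw":0},
  {"dx":0,"dy":0,"dz":-0.1,"yaw":0,"claw":0},
  {"dx":0,"dy":0,"dz":-0.2,"yaw":0,"claw":0},
  {"dx":0,"dy":0,"dz":-0.3,"yaw":0,"claw":-1},
  {"dx":0,"dy":0,"dz":-0.3,"yaw":0,"claw":-1},
  {"dx":0,"dy":0,"dz":-0.3,"yaw":0,"claw":-1},
])

```text
time: 7.72
tool_pos: [0.6092, 0.3382, 0.2027]
tool_rot: [0.0, 0.515, 0.857, -0.0]
contact_force: [-0.9, -0.2, 0.2]
gripper_width: 0.999
grasp_force: 0.0
```

Run:
```python
from h import *
s=manip.state();print(s["tool_pos"],s["gripper_width"],s["contact_force"],s["joint_pos"])
go(.4492,.363,.25,1.3117+np.pi);go(.4492,.363,.25,1.3117)
```

```text
[0.6092 0.3382 0.2027] 0.9989022252021756 [-0.8936 -0.1875  0.2069] [ 0.4001  0.2212  1.4366 -0.      1.4838 -0.0878]
dx 0.194 dy -0.259 dz -0.095 yaw -1.596 | len 0.169 head 2.059
dx 0.194 dy -0.259 dz -0.095 yaw 0.498 | len 0.169 head 2.059
```

send_rows([
  {"dx":0.05,"dy":-0.06,"dz":0,"yaw":0.1,"claw":-1},
  {"dx":0.1,"dy":-0.12,"dz":0,"yaw":0.2,"claw":-1},
  {"dx":0.15,"dy":-0.2,"dz":0,"yaw":0.3,"claw":-1},
  {"dx":0.194,"dy":-0.259,"dz":0,"yaw":0.4,"claw":-1},
  {"dx":0.194,"dy":-0.259,"dz":0,"yaw":0.498,"claw":-1},
  {"dx":0.194,"dy":-0.259,"dz":0,"yaw":0.498,"claw":-1},
  {"dx":0.194,"dy":-0.259,"dz":0,"yaw":0.498,"claw":-1},
  {"dx":0.194,"dy":-0.259,"dz":0,"yaw":0.498,"claw":-1},
])

```text
time: 8.72
tool_pos: [0.4497, 0.363, 0.2022]
tool_rot: [-0.0, 0.792, 0.61, -0.001]
contact_force: [0.0, 0.4, -0.1]
gripper_width: 1.002
grasp_force: 0.0
```

Run:
```python
from h import *
P=pose();a=grab("wrist","pics/w5.png");np.savez("w5.npz",R=P[0],p=P[1])
s=manip.state();print(s["tool_pos"],s["joint_pos"])
c=w2px("top",[.61,.338,.08]).astype(int);t=grab("top","pics/t5.png")[c[1]-22:c[1]+22,c[0]-22:c[0]+22]
A=cv2.resize(a,(800,600),interpolation=cv2.INTER_CUBIC);A=cv2.convertScaleAbs(A,alpha=1.5,beta=20)
A[360:,560:800]=cv2.resize(cv2.convertScaleAbs(t,alpha=1.7,beta=20),(240,240));cv2.imwrite("pics/w5b.png",A)
```

```text
[0.4497 0.3631 0.2024] [ 0.5504 -0.0546  1.7292  0.      1.4677  0.8092]
```

View pics/w5b.png

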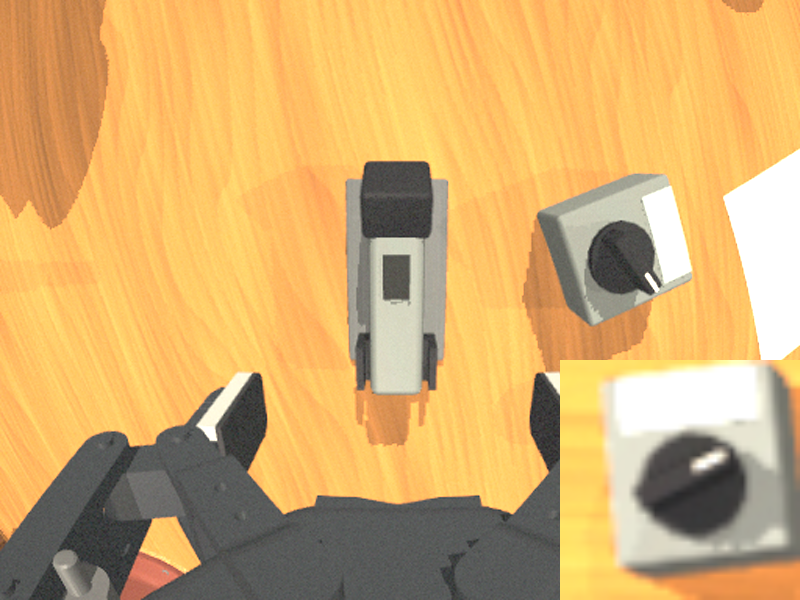

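The inset shows the knob turned to receive. The scanner sits vertically and centred at column ~397; plate front edge at row 180 (columns 347–448), handle rear at row 392, head front at row 162.

Run:
```python
from h import *
f=np.load("w5.npz");h=1.3117;ux=np.array([np.cos(h),np.sin(h)]);uy=np.array([-ux[1],ux[0]])
for off in(0,.008,.015):
    P=(f["R"],f["p"]+[0,0,off]);w=lambda u,z:wpx2w(P,np.array(u)*.64,z)
    a,b=w((347,180),.006),w((448,180),.006);m=(a+b)/2
    r=w((396,392),.060);print(off,"plate w",np.linalg.norm(a-b),"restctr from front",m[:2]-.075*ux,"scanner org from rear",r[:2]+.08*ux,"lat")
    hw=np.linalg.norm(w((371,330),.064)-w((421,330),.064));
    # knob disc
    k=[w(u,.066) for u in((588,256),(656,256))];print("handle w",hw,"disc",np.linalg.norm(k[0]-k[1]),(k[0]+k[1])/2)
    print("btn lateral",(w((397,278),.064)[:2]-f["p"][:2])@uy, "head joint x",(w((397,236),.07)[:2]-m[:2]+.075*ux)@ux)
print(f["p"])
T=cv2.imread("pics/t5.png")
for e in labels("top",T):print(px2w("top",e[0],.06)[:2],px2w("top",e[0],.052)[:2])
```

```text
0 plate w 0.07782911930777353 restctr from front [0.4472 0.3553] scanner org from rear [0.4474 0.3593] lat
handle w 0.03439786304767661 disc 0.05668396934549875 [0.6096 0.3412 0.066 ]
btn lateral 0.0005800572188033025 head joint x 0.03871018373508281
0.008 plate w 0.07955450329055493 restctr from front [0.4472 0.3553] scanner org from rear [0.4464 0.3555] lat
handle w 0.0353064583373383 disc 0.05819118945237542 [0.6134 0.3389 0.066 ]
btn lateral 0.000592411503416772 head joint x 0.0377327303250439
0.015 plate w 0.08106421427548864 restctr from front [0.4472 0.3553] scanner org from rear [0.4455 0.3522] lat
handle w 0.036101479215792306 disc 0.05951000704589249 [0.6167 0.3369 0.066 ]
btn lateral 0.0006032215024535541 head joint x 0.036877458591259876
[0.4497 0.363  0.2022]
[0.4962 0.0123] [0.4965 0.0119]
[0.6109 0.177 ] [0.6121 0.1778]
[0.6584 0.3438] [0.6599 0.3457]
[0.7826 0.1109] [0.785  0.1112]
```

send_rows([
  {"dx":0,"dy":0.001,"dz":0.1,"yaw":0,"claw":-1},
  {"dx":0,"dy":0.001,"dz":0.2,"yaw":0,"claw":-1},
  {"dx":0,"dy":0.001,"dz":0.28,"yaw":0,"claw":-1},
  {"dx":0,"dy":0.001,"dz":0.32,"yaw":0,"claw":-1},
  {"dx":0,"dy":0.001,"dz":0.345,"yaw":0,"claw":-1},
  {"dx":0,"dy":0.001,"dz":0.36,"yaw":0,"claw":-1},
  {"dx":0,"dy":0.001,"dz":0.36,"yaw":0,"claw":1},
  {"dx":0,"dy":0.001,"dz":0.36,"yaw":0,"claw":1},
  {"dx":0,"dy":0.001,"dz":0.36,"yaw":0,"claw":1},
  {"dx":0,"dy":0.001,"dz":0.36,"yaw":0,"claw":1},
  {"dx":0,"dy":0.001,"dz":0.36,"yaw":0,"claw":1},
])

```text
time: 10.2
tool_pos: [0.451, 0.3639, 0.0243]
tool_rot: [0.0, 0.792, 0.61, 0.001]
contact_force: [-1.2, 0.4, 5.6]
gripper_width: 0.427
grasp_force: 62.3
```

Run:
```python
from h import *
s=manip.state();print(s["tool_pos"],s["gripper_width"]*85,s["grasp_force"],s["contact_force"],s["ft_torque"]);np.savez("dock.npz",p=s["tool_pos"],R=pose(s)[0])
```

```text
[0.451  0.3639 0.0243] 36.316367464540214 62.321802377700806 [-1.2326  0.3722  5.6427] [-0.0189  0.0718  0.0022]
```

send_rows([
  {"dx":0,"dy":0,"dz":-0.03,"yaw":0,"claw":1},
  {"dx":0,"dy":0,"dz":-0.08,"yaw":0,"claw":1},
  {"dx":0,"dy":0,"dz":-0.14,"yaw":0,"claw":1},
  {"dx":0,"dy":0,"dz":-0.2,"yaw":0,"claw":1},
  {"dx":0,"dy":0,"dz":-0.25,"yaw":0,"claw":1},
  {"dx":0,"dy":0,"dz":-0.28,"yaw":0,"claw":1},
  {"dx":0,"dy":0,"dz":-0.28,"yaw":0,"claw":1},
])

```text
time: 11.08
tool_pos: [0.4504, 0.3634, 0.1639]
tool_rot: [0.0, 0.793, 0.61, 0.001]
contact_force: [-0.5, 1.1, -2.2]
gripper_width: 0.429
grasp_force: 61.6
```

Run:
```python
from h import *
s=manip.state();print(s["tool_pos"],s["gripper_width"]*85,s["contact_force"],s["ft_torque"]);go(.5796,.0532,.1595)
```

```text
[0.4504 0.3634 0.1639] 36.50562264901907 [-0.5436  1.0558 -2.1516] [-0.0143  0.0244  0.0112]
dx -0.534 dy 0.409 dz 0.009 yaw 0.000 | len 0.336 head 1.312
```

send_rows([
  {"dx":-0.05,"dy":0.04,"dz":0.0,"yaw":0,"claw":1},
  {"dx":-0.13,"dy":0.1,"dz":0.0,"yaw":0,"claw":1},
  {"dx":-0.22,"dy":0.165,"dz":0.0,"yaw":0,"claw":1},
  {"dx":-0.3,"dy":0.23,"dz":0.0,"yaw":0,"claw":1},
  {"dx":-0.38,"dy":0.29,"dz":0.0,"yaw":0,"claw":1},
  {"dx":-0.45,"dy":0.345,"dz":0.0,"yaw":0,"claw":1},
  {"dx":-0.5,"dy":0.383,"dz":0.005,"yaw":0,"claw":1},
  {"dx":-0.534,"dy":0.409,"dz":0.009,"yaw":0,"claw":1},
  {"dx":-0.534,"dy":0.409,"dz":0.009,"yaw":0,"claw":1},
  {"dx":-0.534,"dy":0.409,"dz":0.009,"yaw":0,"claw":1},
])

```text
time: 12.32
tool_pos: [0.5787, 0.0535, 0.1577]
tool_rot: [-0.001, 0.792, 0.61, -0.0]
contact_force: [0.4, 0.7, -1.0]
gripper_width: 0.425
grasp_force: 61.5
```

Run:
```python
from h import *
s=manip.state();print(s["tool_pos"],s["joint_pos"],s["contact_force"])
a=grab("wrist","pics/w6.png");b=grab("scene","pics/s6.png");t=grab("top","pics/t6.png")
x,y=w2px("scene",[.6,.13,.12]).astype(int);b=b[y-80:y+70,x-80:x+70]
x,y=w2px("top",[.6,.13,.1]).astype(int);t=t[y-55:y+55,x-70:x+40]
L=[cv2.resize(i,(400,400),interpolation=cv2.INTER_CUBIC) for i in(b,t)]
cv2.imwrite("pics/m6.png",np.hstack(L))
for n in("top","scene"):
  for e in labels(n,cv2.imread(f"pics/{n[0]}6.png")):print(n,px2w(n,e[0],.06)[:2],px2w(n,e[0],.052)[:2])
```

```text
[0.5787 0.0535 0.1577] [-0.0362 -0.0142  1.7655  0.0006  1.3915  0.2221] [ 0.3796  0.6531 -0.978 ]
top [0.611 0.177] [0.6121 0.1778]
top [0.6582 0.3446] [0.6597 0.3465]
top [0.7816 0.1106] [0.7839 0.111 ]
scene [0.7923 0.0839] [0.7869 0.0905]
scene [0.5062 0.0067] [0.4968 0.0122]
scene [0.6096 0.177 ] [0.6017 0.1849]
scene [-0.7194  1.5392] [-0.7458  1.566 ]
```

View pics/m6.png

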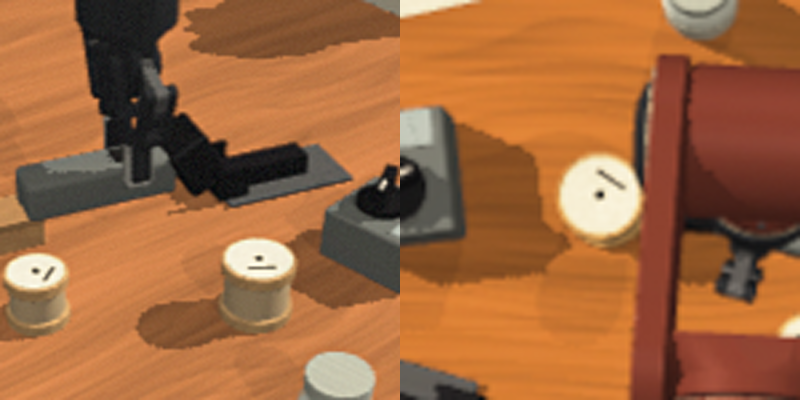

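Scene crop: scanner held level, with its handle rear corners at about (18,172), (80,150) and (35,220), head at (200,150), and both labels clear. I'll check these against the expected scanner pose.

Run:
```python
from h import *
x,y=w2px("scene",[.6,.13,.12]).astype(int)
h=1.3117;ux=np.array([np.cos(h),np.sin(h),0]);uy=np.array([-ux[1],ux[0],0]);uz=np.array([0,0,1])
p=pose()[1]
org=np.append(p[:2]-[.0013,.0004]-.008*ux[:2],.03+p[2]-.0235)
print(org)
for l in((-.08,.019,.034),(-.08,-.019,.034),(-.08,.019,0),(-.08,-.019,0),(.045,-.019,.034),(.045,-.019,0),(.09,0,.02)):
    print(l,(w2px("scene",org+l[0]*ux+l[1]*uy+l[2]*uz)-[x-80,y-80])*400/150)
b=org+.074*ux+.001*uz;d=.5*ux-.866*uz
L=np.array([.6105,.177,.06]);t=(L-b)@d;print("range",t,"miss",np.linalg.norm(L-b-t*d))
a=cv2.imread("pics/s6.png")[y-45:y+15,x-80:x+20];cv2.imwrite("pics/c6.png",cv2.convertScaleAbs(cv2.resize(a,(800,480),interpolation=cv2.INTER_CUBIC),alpha=1.8,beta=20))
```

```text
[0.5756 0.0456 0.1648]
(-0.08, 0.019, 0.034) [ 10.8113 161.0895]
(-0.08, -0.019, 0.034) [ 25.8829 185.3537]
(-0.08, 0.019, 0) [ 13.6428 198.1749]
(-0.08, -0.019, 0) [ 28.4436 223.0849]
(0.045, -0.019, 0.034) [178.4534 153.4469]
(0.045, -0.019, 0) [177.3702 190.2262]
(0.09, 0, 0.02) [218.7728 146.8205]
range 0.12260811210353424 miss 0.0007777611010469354
```

View pics/c6.png

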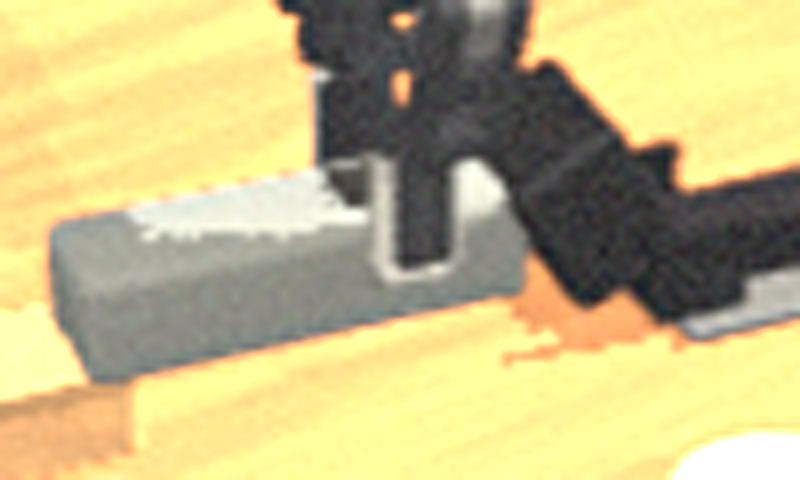

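Corners match to about 1 px, predicted range 123 mm and miss about 1 mm. Hold, then move on to spool_2.

send_rows([
  {"dx":0,"dy":0,"dz":0,"yaw":0,"claw":1},
  {"dx":0,"dy":0,"dz":0,"yaw":0,"claw":1},
  {"dx":0,"dy":0,"dz":0,"yaw":0,"claw":1},
  {"dx":0,"dy":0,"dz":0,"yaw":0,"claw":1},
  {"dx":0,"dy":0,"dz":0,"yaw":0,"claw":1},
  {"dx":0,"dy":0,"dz":0,"yaw":0,"claw":1},
  {"dx":0,"dy":0,"dz":0,"yaw":0,"claw":1},
  {"dx":0,"dy":0,"dz":0,"yaw":0,"claw":1},
  {"dx":0,"dy":0,"dz":0,"yaw":0,"claw":1},
  {"dx":0,"dy":0,"dz":0,"yaw":0,"claw":1},
  {"dx":0,"dy":0,"dz":0,"yaw":0,"claw":1},
  {"dx":0,"dy":0,"dz":0,"yaw":0,"claw":1},
  {"dx":0,"dy":0,"dz":0,"yaw":0,"claw":1},
  {"dx":0,"dy":0,"dz":0,"yaw":0,"claw":1},
  {"dx":0,"dy":0,"dz":0,"yaw":0,"claw":1},
  {"dx":0,"dy":0,"dz":0,"yaw":0,"claw":1},
])

```text
time: 14.48
tool_pos: [0.5792, 0.0527, 0.1583]
tool_rot: [-0.0, 0.792, 0.61, -0.0]
contact_force: [-0.1, 0.0, -2.2]
gripper_width: 0.426
grasp_force: 61.5
```

Run:
```python
from h import *
print(manip.state()["tool_pos"])
for n in("top","scene"):
  for e in labels(n,grab(n,f"pics/{n[0]}7.png")):print(n,px2w(n,e[0],.06)[:2],px2w(n,e[0],.052)[:2])
```

```text
[0.5792 0.0527 0.1583]
top [0.611  0.1768] [0.6122 0.1776]
top [0.6582 0.3446] [0.6597 0.3465]
top [0.7816 0.1106] [0.7839 0.111 ]
scene [0.7921 0.0842] [0.7868 0.0908]
scene [0.506  0.0066] [0.4966 0.0122]
scene [0.6095 0.177 ] [0.6016 0.185 ]
scene [-0.7194  1.5392] [-0.7458  1.566 ]
```

send_rows([
  {"dx":-0.04,"dy":-0.015,"dz":0.0,"yaw":0,"claw":1},
  {"dx":-0.12,"dy":-0.04,"dz":0.0,"yaw":0,"claw":1},
  {"dx":-0.2,"dy":-0.07,"dz":0.005,"yaw":0,"claw":1},
  {"dx":-0.28,"dy":-0.1,"dz":0.01,"yaw":0,"claw":1},
  {"dx":-0.34,"dy":-0.122,"dz":0.016,"yaw":0,"claw":1},
  {"dx":-0.378,"dy":-0.136,"dz":0.016,"yaw":0,"claw":1},
  {"dx":-0.378,"dy":-0.136,"dz":0.016,"yaw":0,"claw":1},
  {"dx":-0.378,"dy":-0.136,"dz":0.016,"yaw":0,"claw":1},
])

```text
time: 15.58
tool_pos: [0.465, -0.1126, 0.1504]
tool_rot: [0.0, 0.793, 0.61, 0.0]
contact_force: [0.1, 0.8, -2.4]
gripper_width: 0.425
grasp_force: 61.5
```

Run:
```python
from h import *
p=pose()[1];print(p)
h=1.3117;ux=np.array([np.cos(h),np.sin(h),0]);uz=np.array([0,0,1])
org=np.append(p[:2]-[.0013,.0004]-.008*ux[:2],.03+p[2]-.0235);b=org+.074*ux+.001*uz;d=.5*ux-.866*uz
for n in("top","scene"):
  for e in labels(n,grab(n,f"pics/{n[0]}8.png")):
    L=px2w(n,e[0],.052)
    if L[0]<.56 and L[0]>.4: t=(L-b)@d;print(n,L,"range",t,"miss",L-b-t*d)
```

```text
[ 0.465  -0.1126  0.1504]
top [0.4966 0.0118 0.052 ] range 0.12327978732339027 miss [0.0002 0.0014 0.0008]
scene [0.4966 0.0121 0.052 ] range 0.12343628421228206 miss [0.0001 0.0017 0.001 ]
```

send_rows([
  {"dx":0,"dy":0,"dz":0,"yaw":0,"claw":1},
  {"dx":0,"dy":0,"dz":0,"yaw":0,"claw":1},
  {"dx":0,"dy":0,"dz":0,"yaw":0,"claw":1},
  {"dx":0,"dy":0,"dz":0,"yaw":0,"claw":1},
  {"dx":0,"dy":0,"dz":0,"yaw":0,"claw":1},
  {"dx":0,"dy":0,"dz":0,"yaw":0,"claw":1},
  {"dx":0,"dy":0,"dz":0,"yaw":0,"claw":1},
  {"dx":0,"dy":0,"dz":0,"yaw":0,"claw":1},
  {"dx":0,"dy":0,"dz":0,"yaw":0,"claw":1},
  {"dx":0,"dy":0,"dz":0,"yaw":0,"claw":1},
  {"dx":0,"dy":0,"dz":0,"yaw":0,"claw":1},
  {"dx":0,"dy":0,"dz":0,"yaw":0,"claw":1},
  {"dx":0,"dy":0,"dz":0,"yaw":0,"claw":1},
  {"dx":0,"dy":0,"dz":0,"yaw":0,"claw":1},
  {"dx":0,"dy":0,"dz":0,"yaw":0,"claw":1},
  {"dx":0,"dy":0,"dz":0,"yaw":0,"claw":1},
])

```text
time: 17.68
tool_pos: [0.4651, -0.1126, 0.1503]
tool_rot: [0.0, 0.793, 0.61, 0.0]
contact_force: [0.1, 0.6, -1.8]
gripper_width: 0.429
grasp_force: 61.5
```

Run:
```python
from h import *
s=manip.state();print(s["tool_pos"],s["joint_pos"],s["ft_torque"])
for n in("top","scene"):
  for e in labels(n,grab(n,f"pics/{n[0]}9.png")):print(n,px2w(n,e[0],.06)[:2],px2w(n,e[0],.052)[:2])
f=np.load("dock.npz");go(*(f["p"]+[-.0006,-.0003,.14]),1.3117)
```

```text
[ 0.4651 -0.1126  0.1503] [-0.3932 -0.2675  2.0056 -0.      1.4035 -0.1342] [-0.0082  0.0264 -0.0677]
top [0.4962 0.0121] [0.4966 0.0118]
top [0.6109 0.177 ] [0.6121 0.1778]
top [0.6579 0.3468] [0.6594 0.3488]
top [0.7817 0.1094] [0.784  0.1097]
scene [0.7911 0.086 ] [0.7857 0.0927]
scene [0.5061 0.0067] [0.4967 0.0122]
scene [0.6095 0.1773] [0.6016 0.1852]
scene [-0.7273  1.5408] [-0.7538  1.5676]
dx 0.913 dy -0.272 dz -0.028 yaw 0.000 | len 0.477 head 1.312
```

Both holds done; predicted miss 1–2 mm at 123 mm. Returning the scanner above its rest.

send_rows([
  {"dx":0.04,"dy":-0.012,"dz":-0.01,"yaw":0,"claw":1},
  {"dx":0.12,"dy":-0.036,"dz":-0.028,"yaw":0,"claw":1},
  {"dx":0.22,"dy":-0.065,"dz":-0.028,"yaw":0,"claw":1},
  {"dx":0.32,"dy":-0.095,"dz":-0.028,"yaw":0,"claw":1},
  {"dx":0.42,"dy":-0.125,"dz":-0.028,"yaw":0,"claw":1},
  {"dx":0.52,"dy":-0.155,"dz":-0.028,"yaw":0,"claw":1},
  {"dx":0.62,"dy":-0.185,"dz":-0.028,"yaw":0,"claw":1},
  {"dx":0.72,"dy":-0.215,"dz":-0.028,"yaw":0,"claw":1},
  {"dx":0.81,"dy":-0.241,"dz":-0.028,"yaw":0,"claw":1},
  {"dx":0.88,"dy":-0.262,"dz":-0.028,"yaw":0,"claw":1},
  {"dx":0.913,"dy":-0.272,"dz":-0.028,"yaw":0,"claw":1},
  {"dx":0.913,"dy":-0.272,"dz":-0.028,"yaw":0,"claw":1},
  {"dx":0.913,"dy":-0.272,"dz":-0.028,"yaw":0,"claw":1},
  {"dx":0.913,"dy":-0.272,"dz":-0.028,"yaw":0,"claw":1},
])

```text
time: 19.52
tool_pos: [0.4508, 0.3624, 0.1643]
tool_rot: [0.0, 0.793, 0.609, -0.0]
contact_force: [0.1, 0.1, -1.6]
gripper_width: 0.424
grasp_force: 61.5
```

Run:
```python
from h import *
s=manip.state();print(s["tool_pos"],s["gripper_width"]*85)
f=np.load("dock.npz");go(*(f["p"]+[-.0006,-.0003,.0]),1.3117)
```

```text
[0.4508 0.3624 0.1643] 36.02465190443222
dx 0.002 dy -0.002 dz 0.280 yaw -0.001 | len 0.140 head 1.310
```

send_rows([
  {"dx":0.002,"dy":-0.001,"dz":0.05,"yaw":0,"claw":1},
  {"dx":0.002,"dy":-0.001,"dz":0.11,"yaw":0,"claw":1},
  {"dx":0.002,"dy":-0.001,"dz":0.17,"yaw":0,"claw":1},
  {"dx":0.002,"dy":-0.001,"dz":0.22,"yaw":0,"claw":1},
  {"dx":0.002,"dy":-0.001,"dz":0.25,"yaw":0,"claw":1},
  {"dx":0.002,"dy":-0.001,"dz":0.265,"yaw":0,"claw":1},
  {"dx":0.002,"dy":-0.001,"dz":0.274,"yaw":0,"claw":1},
  {"dx":0.002,"dy":-0.001,"dz":0.278,"yaw":0,"claw":1},
  {"dx":0.002,"dy":-0.001,"dz":0.278,"yaw":0,"claw":1},
  {"dx":0.002,"dy":-0.001,"dz":0.278,"yaw":0,"claw":1},
])

```text
time: 20.78
tool_pos: [0.4507, 0.3649, 0.0259]
tool_rot: [0.0, 0.792, 0.61, 0.0]
contact_force: [-0.1, 0.2, -2.9]
gripper_width: 0.428
grasp_force: 61.6
```

Run:
```python
from h import *
s=manip.state();print(s["tool_pos"],s["contact_force"],s["ft_torque"])
```

```text
[0.4507 0.3649 0.0259] [-0.1112  0.2424 -2.8774] [-0.0018 -0.0292 -0.0302]
```

send_rows([
  {"dx":0,"dy":0,"dz":0.002,"yaw":0,"claw":1},
  {"dx":0,"dy":0,"dz":0.003,"yaw":0,"claw":1},
  {"dx":0,"dy":0,"dz":0.003,"yaw":0,"claw":1},
])

```text
time: 21.15
tool_pos: [0.4505, 0.3647, 0.0243]
tool_rot: [0.0, 0.792, 0.61, 0.0]
contact_force: [-1.2, -0.5, 1.9]
gripper_width: 0.427
grasp_force: 61.9
```

Run:
```python
from h import *
s=manip.state();print(s["tool_pos"],s["contact_force"],s["ft_torque"])
```

```text
[0.4505 0.3647 0.0243] [-1.2301 -0.4525  1.9266] [-0.1645  0.2443 -0.0576]
```

Seated (contact felt). Release and rise.

send_rows([
  {"dx":0,"dy":0,"dz":0,"yaw":0,"claw":-1},
  {"dx":0,"dy":0,"dz":0,"yaw":0,"claw":-1},
  {"dx":0,"dy":0,"dz":0,"yaw":0,"claw":-1},
  {"dx":0,"dy":0,"dz":0,"yaw":0,"claw":-1},
  {"dx":0,"dy":0,"dz":-0.05,"yaw":0,"claw":-1},
  {"dx":0,"dy":0,"dz":-0.12,"yaw":0,"claw":-1},
  {"dx":0,"dy":0,"dz":-0.22,"yaw":0,"claw":-1},
  {"dx":0,"dy":0,"dz":-0.32,"yaw":0,"claw":-1},
  {"dx":0,"dy":0,"dz":-0.36,"yaw":0,"claw":-1},
  {"dx":0,"dy":0,"dz":-0.36,"yaw":0,"claw":-1},
  {"dx":0,"dy":0,"dz":-0.36,"yaw":0,"claw":-1},
])

```text
time: 22.52
tool_pos: [0.4492, 0.3639, 0.2009]
tool_rot: [-0.0, 0.793, 0.61, -0.002]
contact_force: [-1.1, -0.2, -0.4]
gripper_width: 1.001
grasp_force: 0.0
```

Run:
```python
from h import *
s=manip.state();print(s["tool_pos"],s["joint_pos"]);a=grab("wrist","pics/w10.png");b=cv2.imread("pics/w5.png")
c=lambda i:cv2.resize(i[90:270,200:300],(330,594),interpolation=cv2.INTER_CUBIC)
cv2.imwrite("pics/m10.png",cv2.convertScaleAbs(np.hstack([c(b),c(a)]),alpha=1.5,beta=20))
for n in("top","scene"):
  for e in labels(n,grab(n,f"pics/{n[0]}10.png")):print(n,px2w(n,e[0],.06)[:2],px2w(n,e[0],.052)[:2])
for h in(1.3117+1.0,1.3117,2.9):go(.6105,.177,.20,h)
```

```text
[0.4492 0.3639 0.2009] [ 0.5521 -0.0508  1.728   0.      1.4687  0.8112]
top [0.4962 0.0123] [0.4965 0.0119]
top [0.6109 0.177 ] [0.6121 0.1778]
top [0.6584 0.3438] [0.6599 0.3457]
top [0.7823 0.1095] [0.7846 0.1098]
scene [0.7891 0.0954] [0.7837 0.1022]
scene [0.5048 0.0063] [0.4954 0.0119]
scene [0.6096 0.1772] [0.6017 0.1851]
dx -0.279 dy 0.407 dz 0.002 yaw -0.667 | len 0.247 head 1.312
dx -0.279 dy 0.407 dz 0.002 yaw 0.000 | len 0.247 head 1.312
dx -0.279 dy 0.407 dz 0.002 yaw -1.059 | len 0.247 head 1.312
```

View pics/m10.png

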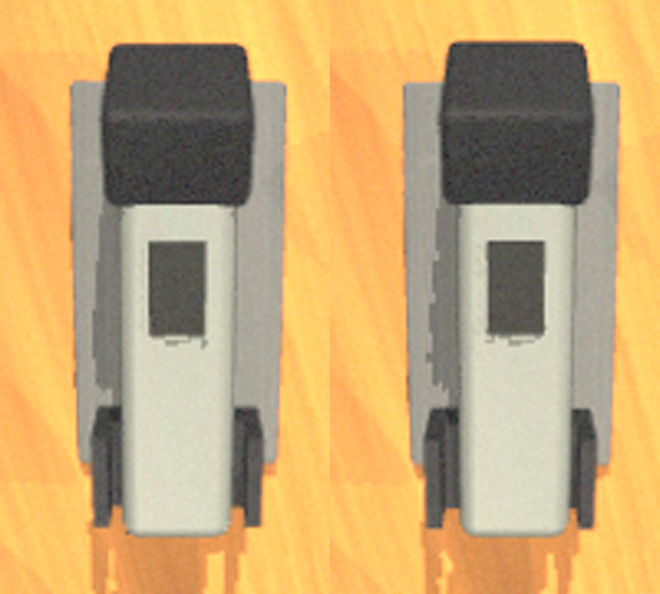

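Before (left) and after (right): the scanner sits on its rest as before, to about 1 mm. Next is spool_1.

send_rows([
  {"dx":-0.08,"dy":0.12,"dz":0,"yaw":0,"claw":-1},
  {"dx":-0.16,"dy":0.23,"dz":0,"yaw":0,"claw":-1},
  {"dx":-0.24,"dy":0.35,"dz":0,"yaw":0,"claw":-1},
  {"dx":-0.279,"dy":0.407,"dz":0,"yaw":0,"claw":-1},
  {"dx":-0.279,"dy":0.407,"dz":0,"yaw":0,"claw":-1},
  {"dx":-0.279,"dy":0.407,"dz":0,"yaw":0,"claw":-1},
  {"dx":-0.279,"dy":0.407,"dz":0,"yaw":0,"claw":-1},
])

```text
time: 23.55
tool_pos: [0.6104, 0.1788, 0.2033]
tool_rot: [-0.0, 0.792, 0.611, -0.0]
contact_force: [-0.5, 1.3, 0.2]
gripper_width: 1.001
grasp_force: 0.0
```

Run:
```python
from h import *
P=pose();a=grab("wrist","pics/w11.png")
hsv=cv2.cvtColor(a,cv2.COLOR_BGR2HSV);print(P[1])
for e in labels("w",a):
    print(e[0],e[1],wpx2w(P,e[0],.06),wpx2w(P,e[0],.052))
for e in labels("scene",grab("scene","pics/s11.png")):print("scene",px2w("scene",e[0],.06)[:2])
go(.6103,.177,.012)
```

```text
[0.6104 0.1788 0.2033]
(202.36566162109375, 313.4446105957031) (24.52118682861328, 37.343727111816406) [0.4995 0.024  0.06  ] [0.4962 0.0183 0.052 ]
scene [0.7931 0.0817]
scene [0.5062 0.0067]
scene [0.6096 0.1772]
dx -0.004 dy 0.001 dz 0.383 yaw 0.000 | len 0.192 head 1.314
```

send_rows([
  {"dx":-0.004,"dy":0.001,"dz":0.1,"yaw":0,"claw":-1},
  {"dx":-0.004,"dy":0.001,"dz":0.2,"yaw":0,"claw":-1},
  {"dx":-0.004,"dy":0.001,"dz":0.26,"yaw":0,"claw":-1},
  {"dx":-0.004,"dy":0.001,"dz":0.3,"yaw":0,"claw":-1},
  {"dx":-0.004,"dy":0.001,"dz":0.34,"yaw":0,"claw":-1},
  {"dx":-0.004,"dy":0.001,"dz":0.37,"yaw":0,"claw":-1},
  {"dx":-0.004,"dy":0.001,"dz":0.38,"yaw":0,"claw":-1},
  {"dx":-0.004,"dy":0.001,"dz":0.38,"yaw":0,"claw":1},
  {"dx":-0.004,"dy":0.001,"dz":0.38,"yaw":0,"claw":1},
  {"dx":-0.004,"dy":0.001,"dz":0.38,"yaw":0,"claw":1},
  {"dx":-0.004,"dy":0.001,"dz":0.38,"yaw":0,"claw":1},
])

```text
time: 25.02
tool_pos: [0.6123, 0.1758, 0.015]
tool_rot: [0.001, 0.793, 0.61, 0.001]
contact_force: [1.6, 0.6, 2.8]
gripper_width: 0.768
grasp_force: 67.5
```

Run:
```python
from h import *
s=manip.state();print(s["tool_pos"],s["gripper_width"]*85,s["grasp_force"],s["contact_force"],s["ft_torque"])
```

```text
[0.6123 0.1758 0.015 ] 65.30729473207158 67.47731566429138 [1.6312 0.6389 2.7681] [ 0.0765 -0.0227  0.0607]
```

send_rows([
  {"dx":0,"dy":0,"dz":-0.04,"yaw":0,"claw":1},
  {"dx":0,"dy":0,"dz":-0.12,"yaw":0,"claw":1},
  {"dx":0,"dy":0,"dz":-0.2,"yaw":0,"claw":1},
  {"dx":-0.05,"dy":0.004,"dz":-0.25,"yaw":0,"claw":1},
  {"dx":-0.14,"dy":0.01,"dz":-0.26,"yaw":0,"claw":1},
  {"dx":-0.24,"dy":0.016,"dz":-0.26,"yaw":0,"claw":1},
  {"dx":-0.34,"dy":0.023,"dz":-0.26,"yaw":0,"claw":1},
  {"dx":-0.44,"dy":0.03,"dz":-0.26,"yaw":0,"claw":1},
  {"dx":-0.54,"dy":0.037,"dz":-0.26,"yaw":0,"claw":1},
  {"dx":-0.64,"dy":0.045,"dz":-0.26,"yaw":0,"claw":1},
  {"dx":-0.73,"dy":0.05,"dz":-0.26,"yaw":0,"claw":1},
  {"dx":-0.81,"dy":0.056,"dz":-0.26,"yaw":0,"claw":1},
  {"dx":-0.866,"dy":0.06,"dz":-0.26,"yaw":0,"claw":1},
  {"dx":-0.866,"dy":0.06,"dz":-0.26,"yaw":0,"claw":1},
  {"dx":-0.866,"dy":0.06,"dz":-0.26,"yaw":0,"claw":1},
])

```text
time: 26.9
tool_pos: [0.5292, -0.25, 0.1439]
tool_rot: [-0.0, 0.792, 0.61, 0.0]
contact_force: [0.3, 0.8, -3.2]
gripper_width: 0.77
grasp_force: 67.6
```

Run:
```python
from h import *
s=manip.state();print(s["tool_pos"],s["gripper_width"]*85,s["contact_force"],s["joint_pos"]);go(.53,-.25,.0215,None)
for e in labels("scene",grab("scene","pics/s12.png")):print("scene",px2w("scene",e[0],.06),px2w("scene",e[0],.052))
for e in labels("top",grab("top","pics/t12.png")):print("top",px2w("top",e[0],.06),px2w("top",e[0],.052))
```

```text
[ 0.5292 -0.25    0.1439] 65.48467769352601 [ 0.3478  0.8159 -3.2413] [-0.5687  0.0069  1.7684  0.0005  1.367  -0.3099]
dx 0.000 dy 0.002 dz 0.245 yaw 0.000 | len 0.122 head 1.312
scene [0.7881 0.098  0.06  ] [0.7827 0.1049 0.052 ]
scene [0.506  0.0066 0.06  ] [0.4966 0.0122 0.052 ]
scene [ 0.3484 -0.1896  0.06  ] [ 0.3369 -0.1867  0.052 ]
scene [-0.7273  1.5408  0.06  ] [-0.7538  1.5676  0.052 ]
top [0.4962 0.0121 0.06  ] [0.4966 0.0118 0.052 ]
top [0.6589 0.3435 0.06  ] [0.6604 0.3454 0.052 ]
top [0.7818 0.1094 0.06  ] [0.7841 0.1097 0.052 ]
```

send_rows([
  {"dx":0,"dy":0,"dz":0.05,"yaw":0,"claw":1},
  {"dx":0,"dy":0,"dz":0.12,"yaw":0,"claw":1},
  {"dx":0,"dy":0,"dz":0.18,"yaw":0,"claw":1},
  {"dx":0,"dy":0,"dz":0.22,"yaw":0,"claw":1},
  {"dx":0,"dy":0,"dz":0.235,"yaw":0,"claw":1},
  {"dx":0,"dy":0,"dz":0.242,"yaw":0,"claw":1},
  {"dx":0,"dy":0,"dz":0.242,"yaw":0,"claw":1},
  {"dx":0,"dy":0,"dz":0.242,"yaw":0,"claw":1},
])

```text
time: 28.0
tool_pos: [0.5302, -0.2512, 0.024]
tool_rot: [0.001, 0.793, 0.61, 0.0]
contact_force: [0.1, -0.4, -2.8]
gripper_width: 0.77
grasp_force: 67.7
```

Run:
```python
from h import *
s=manip.state();print(s["tool_pos"],s["contact_force"],s["ft_torque"])
```

```text
[ 0.5302 -0.2512  0.024 ] [ 0.0713 -0.3981 -2.844 ] [-0.0331  0.003  -0.0291]
```

Still about 2 mm up; lower by that and release, then rise and move toward spool_2.

send_rows([
  {"dx":0,"dy":0,"dz":0.002,"yaw":0,"claw":1},
  {"dx":0,"dy":0,"dz":0.004,"yaw":0,"claw":1},
  {"dx":0,"dy":0,"dz":0.005,"yaw":0,"claw":1},
  {"dx":0,"dy":0,"dz":0.005,"yaw":0,"claw":1},
  {"dx":0,"dy":0,"dz":0.005,"yaw":0,"claw":-1},
  {"dx":0,"dy":0,"dz":0.005,"yaw":0,"claw":-1},
  {"dx":0,"dy":0,"dz":0.005,"yaw":0,"claw":-1},
  {"dx":0,"dy":0,"dz":0.005,"yaw":0,"claw":-1},
  {"dx":0,"dy":0,"dz":-0.04,"yaw":0,"claw":-1},
  {"dx":0,"dy":0,"dz":-0.14,"yaw":0,"claw":-1},
  {"dx":0,"dy":0,"dz":-0.24,"yaw":0,"claw":-1},
  {"dx":0,"dy":0,"dz":-0.3,"yaw":0,"claw":-1},
  {"dx":0,"dy":0,"dz":-0.3,"yaw":0,"claw":-1},
])

```text
time: 29.62
tool_pos: [0.5312, -0.2518, 0.1766]
tool_rot: [0.003, 0.792, 0.61, 0.001]
contact_force: [-0.2, -0.3, -0.3]
gripper_width: 0.999
grasp_force: 0.0
```

Run:
```python
from h import *
s=manip.state();print(s["tool_pos"],s["contact_force"]);go(.4963,.0119,.175)
for e in labels("scene",grab("scene","pics/s13.png")):print("scene",px2w("scene",e[0],.066),px2w("scene",e[0],.052))
for e in labels("top",grab("top","pics/t13.png")):print("top",px2w("top",e[0],.066),px2w("top",e[0],.052))
```

```text
[ 0.5312 -0.2518  0.1766] [-0.2104 -0.3349 -0.2797]
dx 0.492 dy -0.203 dz 0.001 yaw 0.000 | len 0.266 head 1.312
scene [ 0.531  -0.2505  0.066 ] [ 0.5152 -0.2469  0.052 ]
scene [0.792  0.0929 0.066 ] [0.7825 0.1049 0.052 ]
scene [0.5015 0.0278 0.066 ] [0.4849 0.0381 0.052 ]
scene [-0.7075  1.5206  0.066 ] [-0.7538  1.5676  0.052 ]
top [0.4859 0.0385 0.066 ] [0.4864 0.0382 0.052 ]
top [ 0.5323 -0.2493  0.066 ] [ 0.5334 -0.253   0.052 ]
top [0.6577 0.342  0.066 ] [0.6604 0.3454 0.052 ]
top [0.78   0.1093 0.066 ] [0.7841 0.1099 0.052 ]
```

Spool_1 stands in the tray at (0.531, -0.250). Spool_2 has been knocked to (0.486, 0.038). I'll check carton clearance before gripping.

Run:
```python
from h import *
a=cv2.imread("pics/t13.png")
for p in((372,400),(424,408),(420,439),(369,427)):print(px2w("top",np.array(p)*.64,.035)[:2])
hsv=cv2.cvtColor(a,cv2.COLOR_BGR2HSV)
x,y=w2px("top",[.43,.03,.03]).astype(int)
cv2.imwrite("pics/c13.png",cv2.resize(a[y-45:y+30,x-50:x+50],(800,600),interpolation=cv2.INTER_CUBIC));print(x,y)
go(.4857,.0382,.175)
```

```text
[0.3999 0.0868]
[ 0.3877 -0.0064]
[ 0.3333 -0.0001]
[0.3524 0.091 ]
258 245
dx 0.536 dy -0.232 dz -0.006 yaw 0.000 | len 0.292 head 1.312
```

View pics/c13.png

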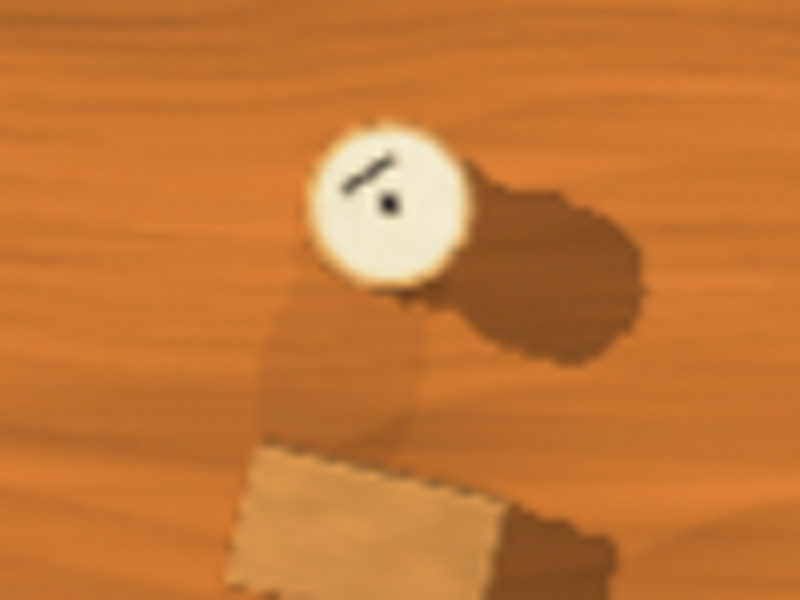

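The knocked spool_2 stands upright, label centre at crop (390,205). The carton's near edge is about 3 cm clear of the open finger.

send_rows([
  {"dx":0.1,"dy":-0.043,"dz":0,"yaw":0,"claw":-1},
  {"dx":0.2,"dy":-0.086,"dz":0,"yaw":0,"claw":-1},
  {"dx":0.3,"dy":-0.13,"dz":0,"yaw":0,"claw":-1},
  {"dx":0.4,"dy":-0.173,"dz":0,"yaw":0,"claw":-1},
  {"dx":0.5,"dy":-0.216,"dz":0,"yaw":0,"claw":-1},
  {"dx":0.536,"dy":-0.232,"dz":0,"yaw":0,"claw":-1},
  {"dx":0.536,"dy":-0.232,"dz":0,"yaw":0,"claw":-1},
  {"dx":0.536,"dy":-0.232,"dz":0,"yaw":0,"claw":-1},
])

```text
time: 30.72
tool_pos: [0.4853, 0.0376, 0.1714]
tool_rot: [-0.001, 0.793, 0.61, -0.001]
contact_force: [-0.1, 0.5, 0.4]
gripper_width: 1.002
grasp_force: 0.0
```

Run:
```python
from h import *
print(pose()[1]);go(.4857,.0382,.0095)
for e in labels("scene",grab("scene","pics/s14.png")):print("scene",px2w("scene",e[0],.052))
```

```text
[0.4853 0.0376 0.1714]
dx 0.002 dy 0.001 dz 0.324 yaw 0.000 | len 0.162 head 1.311
scene [ 0.5151 -0.2469  0.052 ]
scene [0.7828 0.1042 0.052 ]
scene [0.4848 0.038  0.052 ]
scene [-0.7538  1.5676  0.052 ]
```

send_rows([
  {"dx":0.002,"dy":0.001,"dz":0.1,"yaw":0,"claw":-1},
  {"dx":0.002,"dy":0.001,"dz":0.18,"yaw":0,"claw":-1},
  {"dx":0.002,"dy":0.001,"dz":0.24,"yaw":0,"claw":-1},
  {"dx":0.002,"dy":0.001,"dz":0.28,"yaw":0,"claw":-1},
  {"dx":0.002,"dy":0.001,"dz":0.31,"yaw":0,"claw":-1},
  {"dx":0.002,"dy":0.001,"dz":0.322,"yaw":0,"claw":-1},
  {"dx":0.002,"dy":0.001,"dz":0.322,"yaw":0,"claw":1},
  {"dx":0.002,"dy":0.001,"dz":0.322,"yaw":0,"claw":1},
  {"dx":0.002,"dy":0.001,"dz":0.322,"yaw":0,"claw":1},
  {"dx":0.002,"dy":0.001,"dz":0.322,"yaw":0,"claw":1},
  {"dx":0.002,"dy":0.001,"dz":0.322,"yaw":0,"claw":1},
])

```text
time: 32.15
tool_pos: [0.4881, 0.0388, 0.0133]
tool_rot: [0.001, 0.792, 0.61, 0.001]
contact_force: [0.9, -0.3, 6.1]
gripper_width: 0.661
grasp_force: 64.4
```

Run:
```python
from h import *
s=manip.state();print(s["tool_pos"],s["gripper_width"]*85,s["grasp_force"],s["contact_force"],s["ft_torque"])
```

```text
[0.4881 0.0388 0.0133] 56.19488978202107 64.39515352249146 [ 0.8714 -0.3226  6.0732] [0.0167 0.073  0.023 ]
```

send_rows([
  {"dx":0,"dy":0,"dz":-0.04,"yaw":0,"claw":1},
  {"dx":0,"dy":0,"dz":-0.12,"yaw":0,"claw":1},
  {"dx":0,"dy":0,"dz":-0.2,"yaw":0,"claw":1},
  {"dx":-0.05,"dy":0.005,"dz":-0.25,"yaw":0,"claw":1},
  {"dx":-0.14,"dy":0.013,"dz":-0.26,"yaw":0,"claw":1},
  {"dx":-0.24,"dy":0.022,"dz":-0.26,"yaw":0,"claw":1},
  {"dx":-0.34,"dy":0.032,"dz":-0.26,"yaw":0,"claw":1},
  {"dx":-0.44,"dy":0.041,"dz":-0.26,"yaw":0,"claw":1},
  {"dx":-0.54,"dy":0.05,"dz":-0.26,"yaw":0,"claw":1},
  {"dx":-0.64,"dy":0.06,"dz":-0.26,"yaw":0,"claw":1},
  {"dx":-0.73,"dy":0.068,"dz":-0.26,"yaw":0,"claw":1},
  {"dx":-0.783,"dy":0.073,"dz":-0.26,"yaw":0,"claw":1},
  {"dx":-0.783,"dy":0.073,"dz":-0.26,"yaw":0,"claw":1},
  {"dx":-0.783,"dy":0.073,"dz":-0.26,"yaw":0,"claw":1},
])

```text
time: 33.9
tool_pos: [0.4214, -0.3478, 0.141]
tool_rot: [-0.001, 0.792, 0.61, 0.0]
contact_force: [-0.2, 0.3, -0.5]
gripper_width: 0.663
grasp_force: 64.1
```

Run:
```python
from h import *
s=manip.state();print(s["tool_pos"],s["gripper_width"]*85,s["contact_force"]);go(.42,-.35,.0195)
for e in labels("scene",grab("scene","pics/s15.png")):print("scene",px2w("scene",e[0],.066))
```

```text
[ 0.4214 -0.3478  0.141 ] 56.368792114816664 [-0.1634  0.3426 -0.5226]
dx -0.005 dy -0.001 dz 0.243 yaw 0.000 | len 0.122 head 1.312
scene [ 0.5308 -0.2506  0.066 ]
scene [0.7933 0.0902 0.066 ]
scene [-0.7078  1.5206  0.066 ]
```

send_rows([
  {"dx":-0.003,"dy":0,"dz":0.05,"yaw":0,"claw":1},
  {"dx":-0.003,"dy":0,"dz":0.12,"yaw":0,"claw":1},
  {"dx":-0.003,"dy":0,"dz":0.18,"yaw":0,"claw":1},
  {"dx":-0.003,"dy":0,"dz":0.22,"yaw":0,"claw":1},
  {"dx":-0.003,"dy":0,"dz":0.235,"yaw":0,"claw":1},
  {"dx":-0.003,"dy":0,"dz":0.243,"yaw":0,"claw":1},
  {"dx":-0.003,"dy":0,"dz":0.246,"yaw":0,"claw":1},
  {"dx":-0.003,"dy":0,"dz":0.246,"yaw":0,"claw":1},
])

```text
time: 34.95
tool_pos: [0.4217, -0.3508, 0.0197]
tool_rot: [0.001, 0.793, 0.61, 0.0]
contact_force: [-0.4, -0.2, -1.8]
gripper_width: 0.658
grasp_force: 64.1
```

Run:
```python
from h import *
s=manip.state();print(s["tool_pos"],s["contact_force"],s["ft_torque"])
```

```text
[ 0.4217 -0.3508  0.0197] [-0.4013 -0.23   -1.7611] [ 0.0206  0.011  -0.0239]
```

send_rows([
  {"dx":0,"dy":0,"dz":0.001,"yaw":0,"claw":1},
  {"dx":0,"dy":0,"dz":0.002,"yaw":0,"claw":1},
  {"dx":0,"dy":0,"dz":0.002,"yaw":0,"claw":1},
  {"dx":0,"dy":0,"dz":0.002,"yaw":0,"claw":-1},
  {"dx":0,"dy":0,"dz":0.002,"yaw":0,"claw":-1},
  {"dx":0,"dy":0,"dz":0.002,"yaw":0,"claw":-1},
  {"dx":0,"dy":0,"dz":0.002,"yaw":0,"claw":-1},
  {"dx":0,"dy":0,"dz":-0.04,"yaw":0,"claw":-1},
  {"dx":0,"dy":0,"dz":-0.14,"yaw":0,"claw":-1},
  {"dx":0,"dy":0,"dz":-0.24,"yaw":0,"claw":-1},
  {"dx":0,"dy":0,"dz":-0.34,"yaw":0,"claw":-1},
  {"dx":0,"dy":0,"dz":-0.34,"yaw":0,"claw":-1},
  {"dx":0,"dy":0,"dz":-0.34,"yaw":0,"claw":-1},
])

```text
time: 36.58
tool_pos: [0.421, -0.35, 0.1883]
tool_rot: [-0.0, 0.793, 0.61, -0.0]
contact_force: [0.9, 0.9, -0.7]
gripper_width: 1.001
grasp_force: 0.0
```

Run:
```python
from h import *
s=manip.state();print(s["tool_pos"],s["joint_pos"])
for e in labels("scene",grab("scene","pics/s16.png")):print("scene",px2w("scene",e[0],.066),px2w("scene",e[0],.058))
for e in labels("top",grab("top","pics/t16.png")):print("top",px2w("top",e[0],.066),px2w("top",e[0],.058))
go(.6105,.338,.19,2.07)
```

```text
[ 0.421  -0.35    0.1883] [-0.8295 -0.1194  1.8137 -0.      1.4479 -0.5705]
scene [ 0.5308 -0.2506  0.066 ] [ 0.5217 -0.2486  0.058 ]
scene [ 0.4332 -0.353   0.066 ] [ 0.4228 -0.3524  0.058 ]
scene [0.7925 0.0927 0.066 ] [0.7871 0.0995 0.058 ]
scene [-0.7069  1.5206  0.066 ] [-0.7333  1.5474  0.058 ]
top [ 0.4233 -0.3499  0.066 ] [ 0.4232 -0.3527  0.058 ]
top [ 0.5316 -0.2505  0.066 ] [ 0.5323 -0.2526  0.058 ]
top [0.7806 0.1094 0.066 ] [0.7829 0.1098 0.058 ]
dx 1.426 dy 0.015 dz -0.004 yaw -0.505 | len 0.713 head 1.312
```

Both spools stand in the tray, their label heights agreeing at 66 and 58 mm in both cameras. Back to the knob.

send_rows([
  {"dx":0.1,"dy":0,"dz":0,"yaw":0,"claw":-1},
  {"dx":0.2,"dy":0,"dz":0,"yaw":0,"claw":-1},
  {"dx":0.3,"dy":0,"dz":0,"yaw":0,"claw":-1},
  {"dx":0.4,"dy":0,"dz":0,"yaw":0,"claw":-1},
  {"dx":0.5,"dy":0,"dz":0,"yaw":0,"claw":-1},
  {"dx":0.6,"dy":0,"dz":0,"yaw":0,"claw":-1},
  {"dx":0.7,"dy":0,"dz":0,"yaw":0,"claw":-1},
  {"dx":0.8,"dy":0,"dz":0,"yaw":0,"claw":-1},
  {"dx":0.9,"dy":0,"dz":0,"yaw":0,"claw":-1},
  {"dx":1.0,"dy":0,"dz":0,"yaw":0,"claw":-1},
  {"dx":1.0,"dy":0,"dz":0,"yaw":0,"claw":-1},
])

```text
time: 38.05
tool_pos: [0.5484, 0.1357, 0.1865]
tool_rot: [-0.001, 0.791, 0.612, -0.001]
contact_force: [0.2, 0.2, -0.1]
gripper_width: 0.999
grasp_force: 0.0
```

send_rows([
  {"dx":0.1,"dy":0,"dz":0,"yaw":-0.1,"claw":-1},
  {"dx":0.2,"dy":0,"dz":0,"yaw":-0.2,"claw":-1},
  {"dx":0.3,"dy":0.01,"dz":0,"yaw":-0.3,"claw":-1},
  {"dx":0.4,"dy":0.015,"dz":0,"yaw":-0.4,"claw":0},
  {"dx":0.426,"dy":0.015,"dz":0,"yaw":-0.5,"claw":0},
  {"dx":0.426,"dy":0.015,"dz":0,"yaw":-0.505,"claw":0},
  {"dx":0.426,"dy":0.015,"dz":0,"yaw":-0.505,"claw":0},
  {"dx":0.426,"dy":0.015,"dz":0,"yaw":-0.505,"claw":0},
])

```text
time: 39.05
tool_pos: [0.6111, 0.3357, 0.1886]
tool_rot: [-0.0, 0.512, 0.859, -0.0]
contact_force: [0.4, -0.0, 0.3]
gripper_width: 0.5
grasp_force: 0.0
```

Run:
```python
from h import *
P=pose();print(P[1],manip.state()["joint_pos"]);a=grab("wrist","pics/w17.png")
b=cv2.resize(a[130:,130:386],(768,762),interpolation=cv2.INTER_CUBIC)[:600]
cv2.imwrite("pics/w17b.png",cv2.convertScaleAbs(b,alpha=1.7,beta=25));go(.6095,.338,.0525,2.07)
```

```text
[0.6111 0.3357 0.1886] [ 0.3958  0.2308  1.4489 -0.0002  1.4624 -0.1001]
dx 0.005 dy -0.001 dz 0.273 yaw -0.002 | len 0.136 head 2.067
```

View pics/w17b.png

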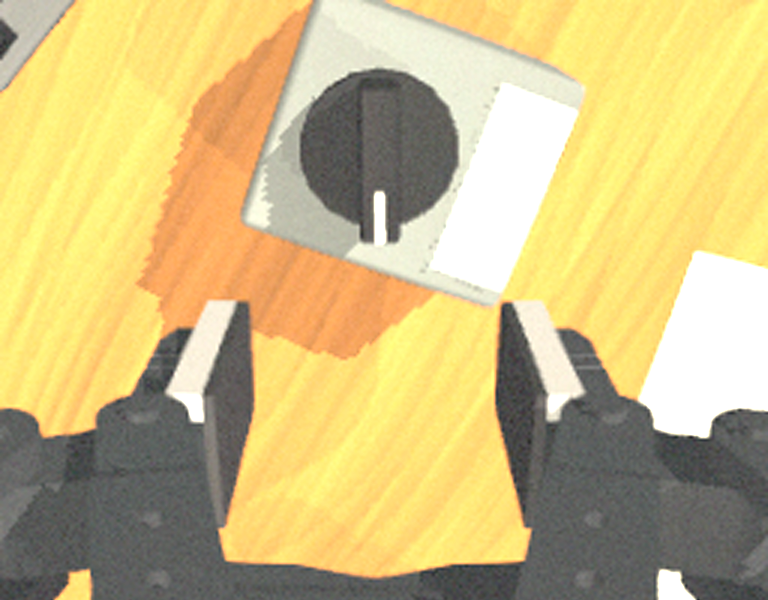

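The bar is vertical at column 380 and centred between the fingers. Descend, grip and turn back. I've now viewed 16 pictures, over the limit of 14, so no more views.

send_rows([
  {"dx":0.004,"dy":0,"dz":0.08,"yaw":0,"claw":0},
  {"dx":0.004,"dy":0,"dz":0.16,"yaw":0,"claw":0},
  {"dx":0.004,"dy":0,"dz":0.22,"yaw":0,"claw":0},
  {"dx":0.004,"dy":0,"dz":0.255,"yaw":0,"claw":0.2},
  {"dx":0.004,"dy":0,"dz":0.272,"yaw":0,"claw":0.2},
  {"dx":0.004,"dy":0,"dz":0.272,"yaw":0,"claw":1},
  {"dx":0.004,"dy":0,"dz":0.272,"yaw":0,"claw":1},
  {"dx":0.004,"dy":0,"dz":0.272,"yaw":0,"claw":1},
  {"dx":0.004,"dy":0,"dz":0.272,"yaw":0,"claw":1},
  {"dx":0.004,"dy":0,"dz":0.272,"yaw":0,"claw":1},
])

```text
time: 40.35
tool_pos: [0.6109, 0.339, 0.0539]
tool_rot: [0.001, 0.511, 0.86, 0.001]
contact_force: [1.8, 0.5, 1.4]
gripper_width: 0.127
grasp_force: 62.2
```

Run:
```python
from h import *
s=manip.state();print(s["tool_pos"],s["gripper_width"]*85,s["grasp_force"],s["contact_force"],s["ft_torque"])
```

```text
[0.6109 0.339  0.0539] 10.767424908201331 62.18089699745178 [1.7697 0.5205 1.4041] [-0.0837 -0.1179 -0.0119]
```

send_rows([
  {"dx":0,"dy":0,"dz":0,"yaw":-0.08,"claw":1},
  {"dx":0,"dy":0,"dz":0,"yaw":-0.16,"claw":1},
  {"dx":0,"dy":0,"dz":0,"yaw":-0.24,"claw":1},
  {"dx":0,"dy":0,"dz":0,"yaw":-0.32,"claw":1},
  {"dx":0,"dy":0,"dz":0,"yaw":-0.4,"claw":1},
  {"dx":0,"dy":0,"dz":0,"yaw":-0.48,"claw":1},
  {"dx":0,"dy":0,"dz":0,"yaw":-0.56,"claw":1},
  {"dx":0,"dy":0,"dz":0,"yaw":-0.64,"claw":1},
  {"dx":0,"dy":0,"dz":0,"yaw":-0.72,"claw":1},
  {"dx":0,"dy":0,"dz":0,"yaw":-0.8,"claw":1},
  {"dx":0,"dy":0,"dz":0,"yaw":-0.805,"claw":1},
  {"dx":0,"dy":0,"dz":0,"yaw":-0.805,"claw":1},
])

```text
time: 41.85
tool_pos: [0.6106, 0.3382, 0.0539]
tool_rot: [0.0, -0.067, 0.998, -0.001]
contact_force: [-0.6, -4.5, 5.2]
gripper_width: 0.13
grasp_force: 62.8
```

send_rows([
  {"dx":0,"dy":0,"dz":0,"yaw":0,"claw":0},
  {"dx":0,"dy":0,"dz":0,"yaw":0,"claw":0},
  {"dx":0,"dy":0,"dz":0,"yaw":0,"claw":0},
  {"dx":0,"dy":0,"dz":-0.1,"yaw":0,"claw":0},
  {"dx":0,"dy":0,"dz":-0.2,"yaw":0,"claw":0},
  {"dx":0,"dy":0,"dz":-0.3,"yaw":0,"claw":-1},
  {"dx":0,"dy":0,"dz":-0.3,"yaw":0,"claw":-1},
  {"dx":0,"dy":0,"dz":-0.3,"yaw":0,"claw":-1},
  {"dx":0,"dy":0,"dz":-0.3,"yaw":0,"claw":-1},
])

```text
time: 42.98
tool_pos: [0.609, 0.3384, 0.1999]
tool_rot: [-0.002, -0.068, 0.998, -0.001]
contact_force: [1.6, -0.5, -0.6]
gripper_width: 1.0
grasp_force: 0.0
```

Run:
```python
from h import *
s=manip.state();P=pose();print(s["tool_pos"],s["contact_force"],np.arctan2(P[0][1,0],P[0][0,0])%(2*np.pi))
a=grab("wrist","pics/w18.png");b=grab("scene","pics/s18.png")
# white index line on the knob: bright pixels near the axis, within the dark disc
def idx(img,proj,unp):
    c=proj((.6095,.338,.09));g=img.min(2);best=[]
    ys,xs=np.mgrid[0:384,0:512];dark=cv2.dilate((img.max(2)<75).astype(np.uint8),np.ones((5,5)))
    m=(g>110)&(dark>0)&(np.hypot(xs-c[0],ys-c[1])<45)
    n,l,st,ct=cv2.connectedComponentsWithStats(m.astype(np.uint8))
    for i in range(1,n):
        if st[i,4]>8:
            w=unp(ct[i]);print(st[i],w,"dist %.3f heading %.2f"%(np.hypot(*(w[:2]-[.6095,.338])),np.arctan2(w[1]-.338,w[0]-.6095)))
idx(a,lambda p:ww2px(P,p),lambda u:wpx2w(P,u,.09));print();idx(b,lambda p:w2px("scene",p),lambda u:px2w("scene",u,.09))
for e in labels("scene",b):print("scene",px2w("scene",e[0],.066),px2w("scene",e[0],.058))
```

```text
[0.609  0.3384 0.1999] [ 1.6269 -0.4526 -0.5683] 3.276817067410721
[246 196  17  18  88] [0.6298 0.3411 0.09  ] dist 0.020 heading 0.15

[314 133   6   6  11] [0.4939 0.3486 0.09  ] dist 0.116 heading 3.05
[349 169   8   6  13] [0.6736 0.2941 0.09  ] dist 0.078 heading -0.60
scene [ 0.531  -0.2504  0.066 ] [ 0.522  -0.2484  0.058 ]
scene [ 0.433  -0.3531  0.066 ] [ 0.4226 -0.3525  0.058 ]
scene [0.7923 0.0925 0.066 ] [0.7869 0.0993 0.058 ]
scene [-0.7075  1.5206  0.066 ] [-0.7339  1.5475  0.058 ]
```

```bash
python3 -c "
from plant import manip
print(manip.job_done())"
```

```text
the job is handed in; nothing more can be done
None
```

I booked in the two spools present (spool_1 and spool_2) in the order asked and handed the job in at about 43 s, with no verdict returned; beam aim was checked by geometry only, spool_2 got knocked after its read and was re-found, and I viewed 16 pictures, over your limit of 14.

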